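Clear jammed staples from reed seats at the flip stop

ROBOT

A 7-joint arm with a two-finger parallel gripper is mounted at the origin on the work surface. World frame = base frame: x ahead of the robot, y to its left, z up, the work surface at z = 0. Lengths are in m, angles in rad, forces in N, time in s.
With the tool pointing down it reaches from about 0.425 to 0.925 m from the base axis. Payload 6.8 kg.
Tool frame: the origin (TCP) lies at the very end of the fingers, on their centre line; the grasp point (between the pads) lies 19 mm behind it; z points along the fingers, y is the line along which they close (so a half turn about z gives the same grasp; the last joint's range is limited). The gripper opens to 85 mm and grips with 20 to 120 N. Pads are 22 mm wide; open, the fingers measure 114 mm over their backs; the gripper's body (76 mm by 85 mm) begins 54 mm behind the grasp point. The pads swing forward as they close: fully open they stand 13 mm farther back than shut.
Start: joints at [-1.445, 0.477, 0.022, 1.555, -0.011, 1.109, -0.083], TCP at [0.156, 0.657, 0.231] pointing down, gripper open.
Joint ranges: [-2.96, 2.96], [-0.34, 2.1], [-1.41, 1.46], [0.24, 2.44], [-1.37, 4.51], [0.17, 1.92], [-2.96, 2.96]. Speed limits (rad/s): [2.39, 2.39, 3.14, 3.14, 3.14, 3.14, 3.14].

INTERFACE

Orientations are given as a unit quaternion [w, x, y, z].
In Python, from station import telemetry, viewer, job, search_frame, cut_out gives the robot as it stands. The module is installed in compiled form; this text tells all that it offers.
- The arm moves only by the shell command python3 -m crank 'ROWS' [FORCE]. ROWS is JSON, a list of rows, each an object with "delta_rot": the turn, a rotation vector about the tool's x, y, z in degrees, a list of three; "xyz": the shift along the tool's x, y, z in m, a list of three; "fingers": the gripper command: -1 is fully open, 1 is shut, values between are in proportion. In form: [{"delta_rot": [ax, ay, az], "xyz": [dx, dy, dz], "fingers": fingers}, ...]. A call has 1 to 10 rows; each row is the pose to reach, as a shift and turn from the pose commanded when the call began, along the tool's axes at that moment; what a row does not reach only later rows make up. A row lasts 1/10 s, in which the tool goes at most 50 mm and 8.59 degrees, less where a joint would pass 70% of its speed; a pose out of reach is approached as far as the arm can. A call with a gripper value outside its range is refused whole. The fingers move at their own pace and stop on an object; FORCE is the grip in N (left out, the last holds). Time passes only in rows, so rows that repeat a pose let the fingers close. It gives the time, the measured TCP pose, the force, the opening and the grip force at its end, in the units of the state.
- telemetry.get_obs(): the state, without advancing time (a new reading comes with each control period).
- viewer.read_camera(name): name is "side" or "top"; returns a dict with "img" (420x560x3 uint8, red, green, blue), "fx", "fy", "cx", "cy" (pixels), "origin" and "rotation" of the camera in the world. Camera axes: x right, y up, looking along -z (the intrinsics and any distortion apply to the point x, -y, -z); pixel columns grow to the right and rows downward; lengths in m; the calibration is good to about 2 mm. A picture is of the moment at which its call begins. There is no depth.
- job.hand_in(): hands the job in; it is judged then, once.
Trained networks look in the newest picture that a camera, given by its name, has taken for a name from the list of things; names that differ only in an ending like _2 or _b are one class to them, and where a whole thing is asked for, a point or a joint stands for the part that bears it (a point fixed in the world has none). Each returns a list of dicts, best first, with "score" (0 to 1); they miss things now and then, are a little off and sometimes report something else, mostly with a low value. They report only what shows in the picture. A call takes as long as a camera call.
- search_frame(camera, thing): "pixel" ([column, row] in pixels, amid what is visible of it).
- cut_out(camera, thing): "pixels" (420x560 bool, what is visible of it) and "pixel" ([column, row] in pixels, amid what is visible of it).
The state is a dict: "t": time; "q": joint angles; "joint_vel": joint speeds; "joint_torque": joint torques, N m; "eef_pos": TCP position; "tool_rot": TCP orientation; "contact_force": force on the tool from outside, world axes, zero at the start; "torque": the same for the moment, N m; "gripper_width": opening from 0.0 (shut) to 1.0 (fully open); "grasp_force": force on a finger pad.
Only numpy, scipy, OpenCV 4.12 (cv2) and the standard library are available. Lean on these libraries where they do the work, as an engineer would, in place of code of your own. Each camera call takes 0.05 s, during which the arm holds its last target. There are 200 camera calls.

TASK

Flip the red stop flag down across the channel; then, for each blackwood reed seat that has a copper staple jammed in it, push the seat along the channel up against the flag, brass-framed end first, and drive the staple out through the flag's notch with the mandrel's nose so that it drops down the chute into the wooden tray. When all the jammed staples are in the tray, swing the flag back up; finish with all three seats, also those that were clear from the start, standing upright on the cork mat and the mandrel lying on the marble away from the channel, and do not disturb the pitch pipe, tin, jar and weight.

Things in the scene. Friction and masses are not known exactly. Their poses are not given: they have to be found in the camera images.
- station: Stop station at the back of the marble. Origin: on the marble top (100 mm above the table), on the channel's centre line, in the near face of the lowered flag; +x along the channel to the chute, z up. Two aluminium rails 8 mm high, inner faces y = +-21, outer +-31 mm, x = -70 to -4 mm, flared from there to +-37 mm at x = -97 mm, guide a seat. Green hinge post at y = -53 to -75 mm, 48 mm high
- tray_in (a point): Centre of the floor of the open wooden tray that stands on the table behind the flag, 140 by 130 mm outside, rim 49 mm (on the chute's side 74 mm) below the marble top. A short steel chute 60 mm wide drops at 52 degrees from the marble's edge and ends 57 mm above its floor. Axes as the station's
- flag_hinge (a point): The flag's hinge: the line along station x through this point (station y = -45, z = 30 mm). The flag is a red plate 8 mm thick along station x (0 to 8 mm). Lowered, its bar spans y = -45 to 64 mm, z = 34 to 46 mm; two legs (|y| = 11 to 23 mm) reach down to z = 10 mm; the 22 mm notch between them, open downwards, lets a staple or the mandrel's nose through but not a seat
- flag (a joint): Angle of the flag, rad. 0 = raised, leaning 10 degrees back past upright, to the station's -y side; 1.745 = lowered, bar level across the channel, at its stop. Stiff hinge (about 0.05 N m of friction): it stays where it is left
- flag_tab (a point): Centre of the flag's yellow end tab, 26 mm along the flag, 24 mm high when lowered, 8 mm thick along station x; 96 mm from the hinge line along the bar (and 4 mm above it when lowered). Pinch it across its thickness, or push it, to swing the flag
- mat: Cork mat fixed on the white marble bench (top at z = 100 mm, x = 0.36 to 0.68 m, y = -0.46 to 0.46 m), 200 mm (its x) by 100 mm (its y), 3 mm thick; origin at the centre of its underside
- mandrel_c (a point): Centre of the mandrel's wooden handle: 60 mm long (x), 20 mm wide (y), 28 mm high (z), lying on the marble. A round steel nose, 8 mm diameter, runs along +x from the handle's front face (30 to 112 mm from this point), on the axis through this point. 120 g in all, balanced about 23 mm ahead of this point
- seat1_c (a point): Centre of blackwood reed seat 1: a nearly black block 50 mm long (x), 36 mm wide (y), 44 mm high (z), 90 g, with a 15 mm bore along x right through its centre. The +x end carries a thin brass frame: a jammed staple sticks out there and can only leave that way. A cork lining presses on the staple
- seat1: The same seat 1; origin at the centre of its underside, 22 mm below the bore's axis; axes as above
- staple1_c (a point): Centre of the copper staple jammed in seat 1 (absent if that seat is clear): 14 mm diameter, 50 mm long (x); the mandrel's 8 mm nose bears on its end. At the start 14 mm of it sticks out of the seat's +x end and its rear end is 14 mm inside the bore; about 6 to 11 N moves it. Push its rear end past the seat and the flag so that it drops
- seat2_c (a point): Centre of blackwood reed seat 2: a nearly black block 50 mm long (x), 36 mm wide (y), 44 mm high (z), 90 g, with a 15 mm bore along x right through its centre. The +x end carries a thin brass frame: a jammed staple sticks out there and can only leave that way. A cork lining presses on the staple
- seat2: The same seat 2; origin at the centre of its underside, 22 mm below the bore's axis; axes as above
- staple2_c (a point): Centre of the copper staple jammed in seat 2 (absent if that seat is clear): 14 mm diameter, 50 mm long (x); the mandrel's 8 mm nose bears on its end. At the start 14 mm of it sticks out of the seat's +x end and its rear end is 14 mm inside the bore; about 6 to 11 N moves it. Push its rear end past the seat and the flag so that it drops
- seat3_c (a point): Centre of blackwood reed seat 3: a nearly black block 50 mm long (x), 36 mm wide (y), 44 mm high (z), 90 g, with a 15 mm bore along x right through its centre. The +x end carries a thin brass frame: a jammed staple sticks out there and can only leave that way. A cork lining presses on the staple
- seat3: The same seat 3; origin at the centre of its underside, 22 mm below the bore's axis; axes as above
- staple3_c (a point): Centre of the copper staple jammed in seat 3 (absent if that seat is clear): 14 mm diameter, 50 mm long (x); the mandrel's 8 mm nose bears on its end. At the start 14 mm of it sticks out of the seat's +x end and its rear end is 14 mm inside the bore; about 6 to 11 N moves it. Push its rear end past the seat and the flag so that it drops
- pitchpipe: Bystander on the marble: brass pitch pipe, 100 mm long, 20 mm thick; origin at its underside. Leave it alone
- wax: Bystander on the marble: wax tin, 56 mm diameter, 35 mm high; origin at its underside. Leave it alone
- pot: Bystander on the marble: jar, 52 mm diameter, 60 mm high; origin at its underside. Leave it alone
- weight: Bystander on the marble: brass weight, 36 mm diameter, 36 mm high; origin at its underside. Leave it alone
- mandrel: The same mandrel; origin at the centre of the underside of its handle

How it is judged:
By the outcome, as a careful person would: the job done as asked, in the order asked, and still so for the second after the job is handed in, with the robot touching nothing.
Of staple1, staple2, staple3 only 2 to 3 are there at a start; the rules pass over those that are not, and their reading is None.
At some moment in a run one of mandrel, seat1, seat2, seat3 may be knocked a few centimetres aside while the robot is not near it.
It also fails if it takes over 210 s, if anything falls off the work surface, if the arm or the gripper's body presses on something with over 40 N, if the wrist force passes 120 N, or if a joint passes its speed limit or range.

## Working session

There is one attempt and no reset: what is moved stays moved. The work goes in short steps, Python scripts to look and compute and a shell command to move; the robot and the scene stay as the last step left them, time stands still between calls to the robot, and variables do not carry over. Pictures are saved under pics/ and viewed, at most 17 in all, crops included, and the job is handed in when it is done.

```bash
mkdir -p pics; ls
cat > h.py <<'E'
import numpy as np,cv2
from station import telemetry,viewer,job,search_frame,cut_out
def cam(n,save=None):
    c=viewer.read_camera(n)
    if save: cv2.imwrite('pics/'+save,cv2.cvtColor(c['img'],cv2.COLOR_RGB2BGR))
    return c
def ray(c,p):
    d=np.array([(p[0]-c['cx'])/c['fx'],-(p[1]-c['cy'])/c['fy'],-1.]); R=np.array(c['rotation']);return np.array(c['origin']),R@d
def atz(c,p,z):
    o,d=ray(c,p);return o+d*(z-o[2])/d[2]
def proj(c,X):
    v=np.array(c['rotation']).T@(np.array(X)-c['origin']);return np.array([c['cx']+c['fx']*v[0]/-v[2],c['cy']-c['fy']*v[1]/-v[2]])
def tri(c1,p1,c2,p2):
    o1,d1=ray(c1,p1);o2,d2=ray(c2,p2)
    s=np.linalg.lstsq(np.c_[d1,-d2],o2-o1,rcond=None)[0];a=o1+d1*s[0];b=o2+d2*s[1];return (a+b)/2,np.linalg.norm(a-b)
E
python3 - <<'E'
from h import *
np.set_printoptions(precision=3,suppress=True)
C={n:cam(n,n+'0.png') for n in('top','side')}
for n,c in C.items(): print(n,[ (k,np.array(v)) for k,v in c.items() if k!='img'])
o=telemetry.get_obs();print({k:np.round(v,3) for k,v in o.items()})
for th in 'station tray_in flag flag_tab mat mandrel seat1 seat2 seat3 staple1_c staple2_c staple3_c pitchpipe wax pot weight'.split():
    for n in C:
        try: print(th,n,[(np.round(r['pixel']),round(r['score'],2)) for r in search_frame(n,th)][:4])
        except Exception as e: print(th,n,e)
E
```

```text
pics
top [('fx', array(474.349)), ('fy', array(474.349)), ('cx', array(282.138)), ('cy', array(213.384)), ('origin', array([ 0.39 , -0.008,  1.291])), ('rotation', array([-0.697, -0.067,  0.053,  0.712]))]
side [('fx', array(417.077)), ('fy', array(417.077)), ('cx', array(276.08)), ('cy', array(202.526)), ('origin', array([ 0.517, -0.594,  0.94 ])), ('rotation', array([ 0.947,  0.315, -0.017, -0.059]))]
{'t': np.float64(0.1), 'q': array([-1.445,  0.478,  0.022,  1.556, -0.012,  1.109, -0.083]), 'joint_vel': array([-0.   , -0.004, -0.002, -0.002,  0.   ,  0.001, -0.001]), 'joint_torque': array([  0.004, -59.776,   1.613, -28.196,   0.013,   0.005,  -0.   ]), 'eef_pos': array([0.156, 0.656, 0.23 ]), 'tool_rot': array([-0.   ,  0.117,  0.993, -0.001]), 'contact_force': array([ 0.339, -0.224, -0.43 ]), 'torque': array([ 0.012, -0.041,  0.004]), 'grasp_force': np.float64(0.0), 'gripper_width': np.float64(1.002)}
station top [(array([309., 161.]), 0.59)]
station side [(array([345., 234.]), 0.79), (array([230., 285.]), 0.54)]
tray_in top [(array([304., 160.]), 0.74)]
tray_in side [(array([3
[... 805 characters left out ...]
2.]), 0.75)]
staple1_c top []
staple1_c side [(array([246., 284.]), 0.39), (array([344., 233.]), 0.34)]
staple2_c top [(array([210., 193.]), 0.21)]
staple2_c side [(array([232., 165.]), 0.63), (array([252., 333.]), 0.52), (array([189., 238.]), 0.29)]
staple3_c top []
staple3_c side []
pitchpipe top []
pitchpipe side [(array([191., 238.]), 0.64), (array([238., 341.]), 0.35)]
wax top [(array([214., 195.]), 0.69)]
wax side [(array([289., 149.]), 0.82)]
pot top [(array([126., 208.]), 0.87)]
pot side [(array([270.,  96.]), 0.97), (array([295., 308.]), 0.38)]
weight top [(array([443., 194.]), 0.57), (array([307., 163.]), 0.21)]
weight side [(array([325., 365.]), 0.84), (array([236., 137.]), 0.32)]
```

View pics/top0.png

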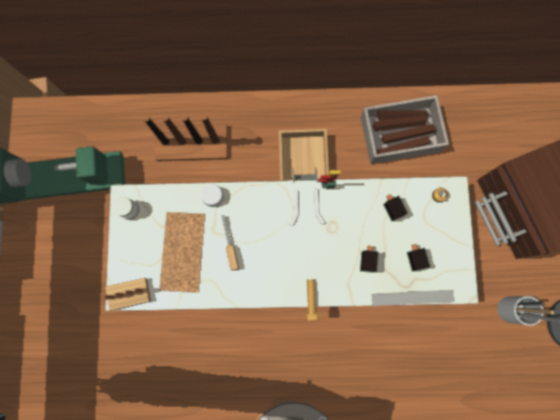

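View pics/side0.png

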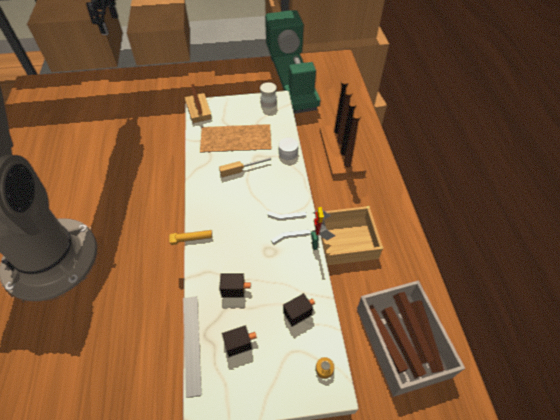

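```bash
python3 - <<'E'
s=open('h.py').read()
s=s.replace("import numpy as np,cv2","import numpy as np,cv2\nfrom scipy.spatial.transform import Rotation\nnp.set_printoptions(precision=4,suppress=True)")
s=s.replace("    if save:","    q=c['rotation'];c['rotation']=Rotation.from_quat([q[1],q[2],q[3],q[0]]).as_matrix()\n    if save:")
s+='''
def crop(c,u,v,w,h,W=400,H=300):
    M=np.array([[W/w,0,-(u-w/2)*W/w],[0,H/h,-(v-h/2)*H/h]],float)
    return cv2.cvtColor(cv2.warpAffine(c['img'],M,(W,H),flags=cv2.INTER_CUBIC),cv2.COLOR_RGB2BGR)
def top1(n,th,k=1):
    return search_frame(n,th)[:k]
'''
open('h.py','w').write(s)
E
python3 - <<'E'
from h import *
T=cam('top');S=cam('side')
cv2.imwrite('pics/c1.png',np.vstack([np.hstack([crop(T,312,195,80,60),crop(S,310,225,100,75)]),np.hstack([crop(T,395,235,100,75),crop(S,265,315,120,90)])]))
# checks
print('marble corner top', atz(T,(109,184),.1),atz(T,(467,178),.1),atz(T,(475,302),.1))
for nm,(pt,ps) in dict(mat=((182,252),(237,138)),wax=((214,195),(289,149)),tab=((332,178),(316,224)),).items():
    print(nm,tri(T,pt,S,ps),atz(T,pt,.1),atz(S,ps,.1))
for n,c in(('top',T),('side',S)):
  for th in('seat1','mandrel','mat'):
    for r in cut_out(n,th)[:4]:
        m=r['pixels'].astype(np.uint8);cs,_=cv2.findContours(m,0,2);k=max(cs,key=cv2.contourArea)
        print(n,th,round(r['score'],2),m.sum(),cv2.minAreaRect(k),'z.144:',atz(c,r['pixel'],.144)[:2],'z.1',atz(c,r['pixel'],.1)[:2])
E
```

```text
marble corner top [0.6828 0.4619 0.1   ] [ 0.6748 -0.461   0.1   ] [ 0.363  -0.4537  0.1   ]
mat (array([0.5044, 0.2692, 0.0999]), np.float64(0.005387854519553094)) [0.5017 0.2687 0.1   ] [0.507  0.2698 0.1   ]
wax (array([0.6425, 0.1843, 0.1247]), np.float64(0.0021874239587733315)) [0.6467 0.1882 0.1   ] [0.6474 0.2081 0.1   ]
tab (array([ 0.66  , -0.1081,  0.193 ]), np.float64(0.0015903177015653435)) [ 0.6838 -0.1165  0.1   ] [ 0.6769 -0.0478  0.1   ]
top seat1 0.66 378 ((368.99407958984375, 261.07647705078125), (17.33340835571289, 21.781808853149414), 4.39870548248291) z.144: [ 0.467  -0.1905] z.1 [ 0.47   -0.1975]
top seat1 0.63 408 ((418.4706115722656, 259.38238525390625), (21.3431339263916, 20.61552619934082), 75.96376037597656) z.144: [ 0.4705 -0.3137] z.1 [ 0.4736 -0.3254]
top seat1 0.63 428 ((395.3000183105469, 208.1000213623047), (21.913463592529297, 20.124608993530273), 63.43495178222656) z.144: [ 0.5924 -0.2596] z.1 [ 0.6002 -0.2692]
top mandrel 0.9 282 ((228.91571044921875, 243.13482666015625), (53.591514587402344, 8.76952075958252), 77.00537872314453) z.144: [0.4924 0.1
[... 693 characters left out ...]
297019958496, 29.067974090576172), 57.52880859375) z.144: [ 0.5901 -0.2747] z.1 [ 0.5942 -0.2571]
side seat1 0.35 436 ((243.30003356933594, 163.90000915527344), (13.914020538330078, 52.49380874633789), 71.56504821777344) z.144: [0.4886 0.1279] z.1 [0.487  0.1678]
side mandrel 0.9 380 ((245.10374450683594, 164.61318969726562), (11.950366973876953, 53.43325424194336), 74.05460357666016) z.144: [0.4941 0.1265] z.1 [0.4928 0.1664]
side mandrel 0.17 294 ((325.0, 367.5), (21.0, 18.0), 90.0) z.144: [ 0.6294 -0.3906] z.1 [ 0.6356 -0.3794]
side mat 0.66 1742 ((236.24681091308594, 137.6701202392578), (25.259801864624023, 71.42288208007812), 87.70938873291016) z.144: [0.5056 0.2309] z.1 [0.5049 0.2765]
```

View pics/c1.png

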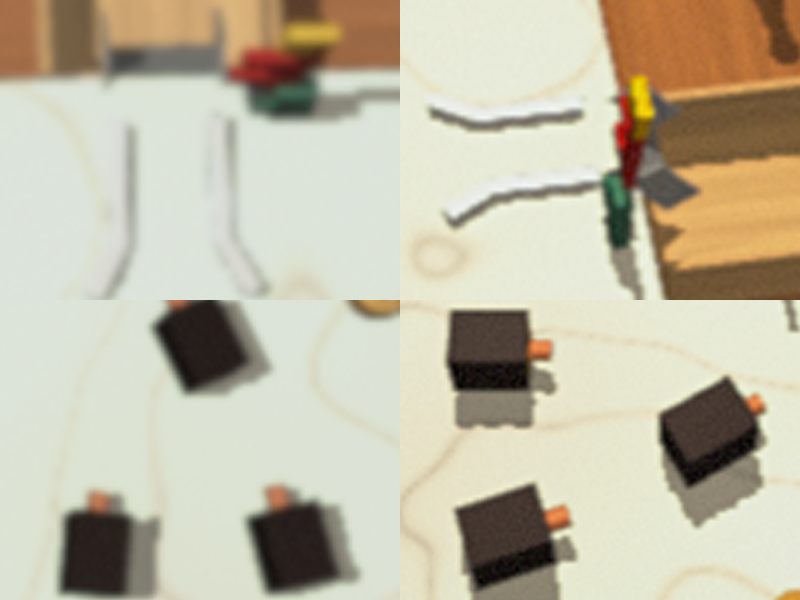

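```bash
cat > fit.py <<'E'
from h import *
from scipy.optimize import least_squares
T=cam('top');S=cam('side')
t=lambda x,y:(272+x/5,165+y/5); s=lambda x,y:(260+(x-400)/4,187.5+y/4)
# rail top-face centre points
obs=[(T,t(116,122),(-4,26)),(T,t(118,243),(-70,26)),(T,t(222,119),(-4,-26)),(T,t(227,237),(-70,-26)),
(S,s(580,106),(-4,26)),(S,s(478,114),(-70,26)),(S,s(597,178),(-4,-26)),(S,s(495,189),(-70,-26))]
def W(p,x,y,z): 
    c,q=np.cos(p[2]),np.sin(p[2]);return np.array([p[0]+(c*x-q*y)/1000,p[1]+(q*x+c*y)/1000,.1+z/1000])
f=lambda p:np.concatenate([proj(c,W(p,x,y,8))-u for c,u,(x,y) in obs])
r=least_squares(f,[.66,-.05,0],x_scale=[.01,.01,.1]);p=r.x
print('station',p,np.degrees(p[2]));print(f(p).reshape(-1,2))
for k in (0,4):
    rr=least_squares(lambda p:np.concatenate([proj(c,W(p,x,y,8))-u for c,u,(x,y) in obs[k:k+4]]),p,x_scale=[.01,.01,.1]);print(rr.x)
out=[]
for c,(u,v,w,h) in((T,(312,195,80,60)),(S,(310,225,100,75))):
    im=crop(c,u,v,w,h,800 if 0 else 400,300);k=400/w
    P=lambda x,y,z:tuple(int(a) for a in np.round((proj(c,W(p,x,y,z))-[u-w/2,v-h/2])*k))
    for sg in(1,-1):
        cv2.polylines(im,[np.array([P(-4,sg*21,8),P(-70,sg*21,8),P(-97,sg*32,8),P(-97,sg*42,8),P(-70,sg*31,8),P(-4,sg*31,8)])],True,(0,0,255),1)
    cv2.polylines(im,[np.array([P(0,-53,48),P(0,-75,48),P(8,-75,48),P(8,-53,48)])],True,(0,255,0),1)
    a=np.radians(100);
    F=lambda l,x:P(x,-45+l*np.cos(a),30+l*np.sin(a)); 
    cv2.line(im,F(83,0),F(109,0),(255,0,0),1);cv2.line(im,F(0,0),F(109,0),(255,0,255),1)
    out.append(im)
cv2.imwrite('pics/fit.png',np.hstack(out))
E
python3 fit.py
```

```text
station [ 0.6608 -0.0469  0.0116] 0.6660896798820558
[[-0.005  -0.813 ]
 [ 0.5558  0.461 ]
 [-0.8256 -0.9527]
 [-0.6739  0.9325]
 [ 0.9996 -0.0508]
 [-0.3292  1.0279]
 [ 0.6398 -0.2205]
 [-1.5134  0.2959]]
[ 0.6605 -0.0477  0.0066]
[ 0.661  -0.0459  0.0171]
```

View pics/fit.png

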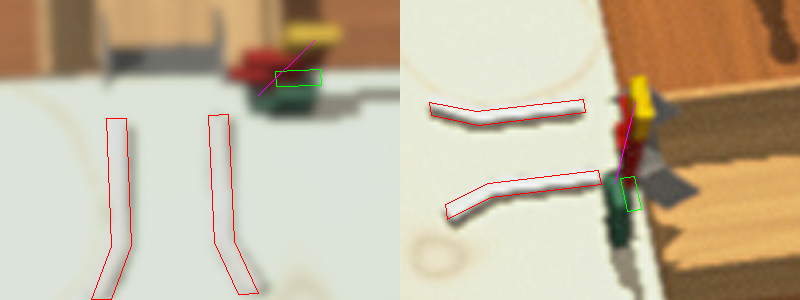

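```bash
cat >> h.py <<'E'
ST=np.array([.6608,-.0469]);SY=np.radians(.66)
def sw(x,y,z=0):
    c,s=np.cos(SY),np.sin(SY);return np.array([ST[0]+(c*x-s*y)/1000,ST[1]+(s*x+c*y)/1000,.1+z/1000])
def go(*targets):
    "targets: (x,y,z,psi_deg tool-y heading) -> rows from present pose (tool down)"
    o=telemetry.get_obs();q=o['tool_rot'];R0=Rotation.from_quat([q[1],q[2],q[3],q[0]])
    print('t',round(float(o['t']),2),'at',o['eef_pos'],'psi',np.degrees(np.arctan2(*R0.as_matrix()[[1,0],1])),'q',np.round(o['q'],2))
    for x,y,z,p in targets:
        a=np.radians(p);Rt=np.c_[[-np.sin(a),np.cos(a),0],[np.cos(a),np.sin(a),0],[0,0,-1]]
        print('  rot',np.round((R0.inv()*Rotation.from_matrix(Rt)).as_rotvec(degrees=True),2),'xyz',np.round(R0.inv().apply(np.array([x,y,z])-o['eef_pos']),4))
E
python3 - <<'E'
from h import *
T=cam('top');S=cam('side')
def yel(c,u,v):
    h=cv2.cvtColor(c['img'],cv2.COLOR_RGB2HSV);m=cv2.inRange(h,(22,150,90),(35,255,255));b=np.zeros_like(m);b[v-14:v+14,u-14:u+14]=1
    y,x=np.nonzero(m*b);return np.array([x.mean(),y.mean()]),len(x)
a,n=yel(T,333,172);b,m=yel(S,321,213);print(a,n,b,m,tri(T,a,S,b))
X=sw(4,-65.6,123.8);print('model',X,proj(T,X),proj(S,X))
x,y,z=X
go((x,y,.30,.7),(x,y,z-.019,.7))
E
```

```text
[333.5926 172.1481] 27 [320.25   212.7115] 52 (array([ 0.6648, -0.1085,  0.234 ]), np.float64(0.0007787698892811831))
model [ 0.6656 -0.1124  0.2238] [334.9225 172.7239] [320.4163 217.106 ]
t 2.3 at [0.1564 0.6567 0.2313] psi 76.60422318715969 q [-1.45  0.48  0.02  1.56 -0.01  1.11 -0.08]
  rot [-0.  -0.  75.9] xyz [-0.6735 -0.6302 -0.0687]
  rot [-0.  -0.  75.9] xyz [-0.6735 -0.6302  0.0265]
```

```bash
R='x'; python3 -m crank '[{"delta_rot":[0,0,30],"xyz":[-0.05,-0.05,-0.07],"fingers":0.2},{"delta_rot":[0,0,75.9],"xyz":[-0.6735,-0.6295,-0.0687],"fingers":0.2},{"delta_rot":[0,0,75.9],"xyz":[-0.6735,-0.6295,-0.0687],"fingers":0.2},{"delta_rot":[0,0,75.9],"xyz":[-0.6735,-0.6295,-0.0687],"fingers":0.2},{"delta_rot":[0,0,75.9],"xyz":[-0.6735,-0.6295,-0.0687],"fingers":0.2},{"delta_rot":[0,0,75.9],"xyz":[-0.6735,-0.6295,-0.0687],"fingers":0.2},{"delta_rot":[0,0,75.9],"xyz":[-0.6735,-0.6295,-0.0687],"fingers":0.2},{"delta_rot":[0,0,75.9],"xyz":[-0.6735,-0.6295,-0.0687],"fingers":0.2},{"delta_rot":[0,0,75.9],"xyz":[-0.6735,-0.6295,-0.0687],"fingers":0.2},{"delta_rot":[0,0,75.9],"xyz":[-0.6735,-0.6295,-0.0687],"fingers":0.2}]' 25
python3 -c "
from h import *
go((.665,-.111,.3,.7))"
```

```text
t: 3.3
eef_pos: [0.4248, 0.2502, 0.284]
tool_rot: [-0.0, 0.704, 0.71, 0.001]
contact_force: [0.3, 0.9, -0.9]
gripper_width: 0.402
grasp_force: 0.0
t 3.3 at [0.4248 0.2502 0.284 ] psi 0.5131516596805848 q [-1.08  0.12  0.46  1.94 -0.06  1.1  -0.58]
  rot [ 0.03 -0.06 -0.19] xyz [-0.3633  0.237  -0.0163]
```

```bash
python3 -m crank '[{"delta_rot":[0,0,0],"xyz":[-0.363,0.237,-0.016],"fingers":0.2},{"delta_rot":[0,0,0],"xyz":[-0.363,0.237,-0.016],"fingers":0.2},{"delta_rot":[0,0,0],"xyz":[-0.363,0.237,-0.016],"fingers":0.2},{"delta_rot":[0,0,0],"xyz":[-0.363,0.237,-0.016],"fingers":0.2},{"delta_rot":[0,0,0],"xyz":[-0.363,0.237,-0.016],"fingers":0.2},{"delta_rot":[0,0,0],"xyz":[-0.363,0.237,-0.016],"fingers":0.2},{"delta_rot":[0,0,0],"xyz":[-0.363,0.237,-0.016],"fingers":0.2},{"delta_rot":[0,0,0],"xyz":[-0.363,0.237,-0.016],"fingers":0.2},{"delta_rot":[0,0,0],"xyz":[-0.363,0.237,-0.016],"fingers":0.2},{"delta_rot":[0,0,0],"xyz":[-0.363,0.237,-0.016],"fingers":0.2}]'
python3 -c "
from h import *
go((.665,-.111,.207,.7))"
```

```text
t: 4.3
eef_pos: [0.6663, -0.1144, 0.2994]
tool_rot: [0.002, 0.705, 0.709, -0.001]
contact_force: [-0.5, -0.7, -0.7]
gripper_width: 0.396
grasp_force: 0.0
t 4.3 at [ 0.6663 -0.1144  0.2994] psi 0.3136342763572194 q [-0.36  0.49  0.66  1.5  -0.3   1.25  0.34]
  rot [ 0.04  0.23 -0.39] xyz [ 0.0037 -0.0013  0.0924]
```

```bash
python3 -m crank '[{"delta_rot":[0,0,0],"xyz":[0.003,-0.001,0.04],"fingers":0.2},{"delta_rot":[0,0,0],"xyz":[0.003,-0.001,0.08],"fingers":0.2},{"delta_rot":[0,0,0],"xyz":[0.003,-0.001,0.092],"fingers":0.2},{"delta_rot":[0,0,0],"xyz":[0.003,-0.001,0.092],"fingers":0.2},{"delta_rot":[0,0,0],"xyz":[0.003,-0.001,0.092],"fingers":1},{"delta_rot":[0,0,0],"xyz":[0.003,-0.001,0.092],"fingers":1},{"delta_rot":[0,0,0],"xyz":[0.003,-0.001,0.092],"fingers":1},{"delta_rot":[0,0,0],"xyz":[0.003,-0.001,0.092],"fingers":1},{"delta_rot":[0,0,0],"xyz":[0.003,-0.001,0.092],"fingers":1}]' 25
python3 -c "
from h import *
go((.665,-.111,.207,.7))
o=telemetry.get_obs();print(o['gripper_width']*85,o['grasp_force'],o['contact_force'])
g=telemetry.get_obs()['eef_pos']
for a in range(90,-1,-10):
  t=np.radians(a);r=np.radians(100)
  P=lambda t:np.array([96*np.cos(t)-4*np.sin(t),96*np.sin(t)+4*np.cos(t)])
  d=P(t)-P(r);print(a,'tool x(+y)',round(d[0]/1000,4),'tool z',round(-d[1]/1000,4))
"
```

```text
t: 5.2
eef_pos: [0.6648, -0.1057, 0.2099]
tool_rot: [0.001, 0.703, 0.711, 0.001]
contact_force: [-3.9, 0.7, 6.2]
gripper_width: 0.089
grasp_force: 28.5
t 5.2 at [ 0.6648 -0.1057  0.2099] psi 0.6734341158903898 q [-0.35  0.55  0.62  1.61 -0.35  1.08  0.37]
  rot [ 0.13 -0.01 -0.03] xyz [-0.0053  0.0002  0.0029]
7.577655436100698 28.48500933498144 [-3.9408  0.6575  6.2262]
90 tool x(+y) 0.0166 tool z -0.0022
80 tool x(+y) 0.0333 tool z -0.0014
70 tool x(+y) 0.0497 tool z 0.0023
60 tool x(+y) 0.0651 tool z 0.0087
50 tool x(+y) 0.0793 tool z 0.0177
40 tool x(+y) 0.0916 tool z 0.0291
30 tool x(+y) 0.1017 tool z 0.0424
20 tool x(+y) 0.1095 tool z 0.0573
10 tool x(+y) 0.1145 tool z 0.0732
0 tool x(+y) 0.1166 tool z 0.0898
```

```bash
python3 -m crank '[{"delta_rot":[0,0,0],"xyz":[0.0166,0,-0.0022],"fingers":1},{"delta_rot":[0,0,0],"xyz":[0.0333,0,-0.0014],"fingers":1},{"delta_rot":[0,0,0],"xyz":[0.0497,0,0.0023],"fingers":1},{"delta_rot":[0,0,0],"xyz":[0.0651,0,0.0087],"fingers":1},{"delta_rot":[0,0,0],"xyz":[0.0793,0,0.0177],"fingers":1},{"delta_rot":[0,0,0],"xyz":[0.0916,0,0.0291],"fingers":1},{"delta_rot":[0,0,0],"xyz":[0.1017,0,0.0424],"fingers":1},{"delta_rot":[0,0,0],"xyz":[0.1095,0,0.0573],"fingers":1},{"delta_rot":[0,0,0],"xyz":[0.1145,0,0.0732],"fingers":1},{"delta_rot":[0,0,0],"xyz":[0.1166,0,0.088],"fingers":1}]' 25
python3 - <<'E'
from h import *
T=cam('top');S=cam('side')
o=telemetry.get_obs();print(o['eef_pos'],o['gripper_width']*85,o['grasp_force'],o['contact_force'])
cv2.imwrite('pics/f2.png',np.hstack([crop(T,300,185,80,60),crop(S,310,215,80,60)]))
E
```

```text
t: 6.2
eef_pos: [0.6633, 0.0141, 0.118]
tool_rot: [-0.001, 0.702, 0.712, 0.001]
contact_force: [0.8, 5.1, 4.5]
gripper_width: 0.09
grasp_force: 35.4
[0.6632 0.0141 0.1168] 7.298358324492006 34.89478021860123 [ 2.81    6.9289 -0.6447]
```

View pics/f2.png

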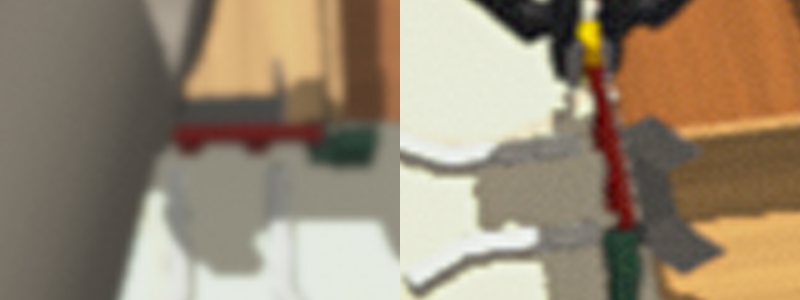

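```bash
cat >> h.py <<'E'
from scipy.optimize import minimize
def boxpts(x,y,yaw,lo,hi):
    c,s=np.cos(yaw),np.sin(yaw)
    return [(x+c*a-s*b,y+s*a+c*b,z) for a in(lo[0],hi[0]) for b in(lo[1],hi[1]) for z in(lo[2],hi[2])]
def fitbox(cs,init,lo,hi,maskf,pad=25):
    k=6;D=[]
    for c in cs:
        u,v=np.round(proj(c,(init[0],init[1],(lo[2]+hi[2])/2))).astype(int);u0,v0=max(u-pad,0),max(v-pad,0)
        sub=c['img'][v0:v+pad,u0:u+pad];big=cv2.resize(sub,None,fx=k,fy=k,interpolation=cv2.INTER_LINEAR)
        D.append((c,u0,v0,maskf(big)>0))
    def cost(p):
        e=0
        for c,u0,v0,m in D:
            P=np.array([(proj(c,q)-[u0,v0]+.5)*k-.5 for q in boxpts(*p,lo,hi)])
            h=cv2.convexHull(np.round(P*16).astype(np.int32));b=np.zeros(m.shape,np.uint8);cv2.fillConvexPoly(b,h,1,shift=4)
            e+=np.sum(m!=(b>0))/k/k
        return e
    best=None
    for dy in(-.35,0,.35):
        i=np.array([init[0],init[1],init[2]+dy]);sx=np.vstack([i,i+[.006,0,0],i+[0,.006,0],i+[0,0,.2]])
        r=minimize(cost,i,method='Nelder-Mead',options=dict(initial_simplex=sx,xatol=1e-4,fatol=.05))
        if best is None or r.fun<best.fun: best=r
    return best.x,best.fun
dark=lambda im:cv2.inRange(im.max(2),0,85)
def tan(im):
    h=cv2.cvtColor(im,cv2.COLOR_RGB2HSV);return cv2.inRange(h,(8,110,90),(28,255,255))
def seat(cs,x,y,yaw=0):
    p,f=fitbox(cs,(x,y,yaw),(-.025,-.018,.1),(.025,.018,.144),dark);return p,f
def mand(cs,x,y,yaw=0):
    return fitbox(cs,(x,y,yaw),(-.03,-.01,.1),(.03,.01,.128),tan)
E
python3 -m crank '[{"delta_rot":[0,0,0],"xyz":[-0.003,0,0.005],"fingers":1},{"delta_rot":[0,0,0],"xyz":[-0.003,0,0.006],"fingers":1},{"delta_rot":[0,0,0],"xyz":[-0.003,0,0.006],"fingers":0.2},{"delta_rot":[0,0,0],"xyz":[-0.003,0,0.006],"fingers":0.2},{"delta_rot":[0,0,0],"xyz":[-0.003,0,0.006],"fingers":0.2},{"delta_rot":[0,0,0],"xyz":[-0.003,0,-0.04],"fingers":0.2},{"delta_rot":[0,0,0],"xyz":[-0.003,0,-0.09],"fingers":0.2},{"delta_rot":[0,0,0],"xyz":[-0.003,0,-0.14],"fingers":0.0},{"delta_rot":[0,0,0],"xyz":[0,0.05,-0.18],"fingers":0},{"delta_rot":[0,0,0],"xyz":[0,0.10,-0.18],"fingers":0}]'
python3 -m crank '[{"delta_rot":[0,0,-20],"xyz":[0,0.05,0],"fingers":-0.6},{"delta_rot":[0,0,-80],"xyz":[-0.05,0.09,0],"fingers":-0.6},{"delta_rot":[0,0,-80],"xyz":[-0.05,0.09,0],"fingers":-0.6},{"delta_rot":[0,0,-80],"xyz":[-0.05,0.09,0],"fingers":-0.6},{"delta_rot":[0,0,-80],"xyz":[-0.05,0.09,0],"fingers":-0.6},{"delta_rot":[0,0,-80],"xyz":[-0.05,0.09,0],"fingers":-0.6},{"delta_rot":[0,0,-80],"xyz":[-0.05,0.09,0],"fingers":-0.6},{"delta_rot":[0,0,-80],"xyz":[-0.05,0.09,0],"fingers":-0.6},{"delta_rot":[0,0,-80],"xyz":[-0.05,0.09,0],"fingers":-0.6},{"delta_rot":[0,0,-80],"xyz":[-0.05,0.09,0],"fingers":-0.6}]'
python3 - <<'E'
from h import *
T=cam('top','t1.png');S=cam('side')
for x,y,a in((.467,-.197,0),(.468,-.317,.2),(.59,-.267,.45)):
    print(seat([T,S],x,y,a),seat([T],x,y,a)[0],seat([S],x,y,a)[0])
for cs in([T,S],[T],[S]): print('mand',mand(cs,.465,.125,.15))
go((.467,-.197,.25,90))
E
```

```text
t: 7.3
eef_pos: [0.7532, 0.0114, 0.3046]
tool_rot: [0.002, 0.703, 0.711, 0.003]
contact_force: [1.6, 0.6, 1.1]
gripper_width: 0.499
grasp_force: 0.0
t: 8.3
eef_pos: [0.8417, -0.0378, 0.297]
tool_rot: [-0.0, 0.079, 0.997, -0.0]
contact_force: [0.0, -0.1, -0.6]
gripper_width: 0.795
grasp_force: 0.0
(array([ 0.4667, -0.1951, -0.0191]), np.float64(175.13888888888889)) [ 0.4671 -0.1961 -0.0259] [ 0.4674 -0.1949  0.0096]
(array([ 0.4695, -0.3141,  0.2134]), np.float64(72.94444444444444)) [ 0.4693 -0.3153  0.1922] [ 0.4694 -0.3137  0.2221]
(array([ 0.5972, -0.2666,  0.4107]), np.float64(145.6388888888889)) [ 0.5963 -0.2691  0.5476] [ 0.5972 -0.2654  0.3474]
mand (array([0.4845, 0.1438, 0.3413]), np.float64(340.1388888888889))
mand (array([0.4758, 0.1296, 0.9477]), np.float64(212.7222222222222))
mand (array([0.4843, 0.1444, 0.0961]), np.float64(114.5))
t 8.4 at [ 0.8417 -0.0377  0.2971] psi 80.63696287377586 q [-0.17  0.77  0.31  0.95 -0.22  1.45  1.49]
  rot [-0.02 -0.06 -9.36] xyz [ 0.3437 -0.2181  0.0475]
```

View pics/t1.png

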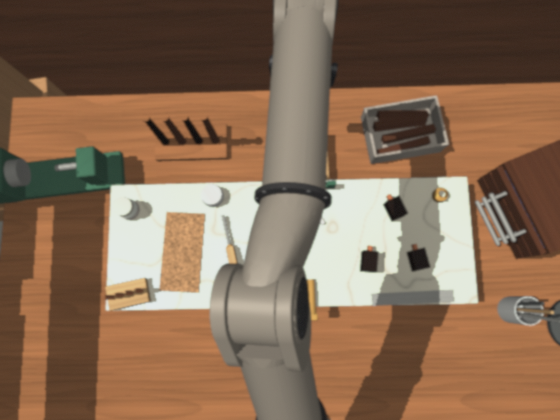

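```bash
python3 -m crank '[{"delta_rot":[0,0,-9.4],"xyz":[0.34,-0.216,0.03],"fingers":-0.5},{"delta_rot":[0,0,-9.4],"xyz":[0.34,-0.216,0.03],"fingers":-0.5},{"delta_rot":[0,0,-9.4],"xyz":[0.34,-0.216,0.03],"fingers":-0.5},{"delta_rot":[0,0,-9.4],"xyz":[0.34,-0.216,0.03],"fingers":-0.5},{"delta_rot":[0,0,-9.4],"xyz":[0.34,-0.216,0.03],"fingers":-0.5},{"delta_rot":[0,0,-9.4],"xyz":[0.34,-0.216,0.03],"fingers":-0.5},{"delta_rot":[0,0,-9.4],"xyz":[0.34,-0.216,0.03],"fingers":-0.5},{"delta_rot":[0,0,-9.4],"xyz":[0.34,-0.216,0.03],"fingers":-0.5},{"delta_rot":[0,0,-9.4],"xyz":[0.34,-0.216,0.03],"fingers":-0.5},{"delta_rot":[0,0,-9.4],"xyz":[0.34,-0.216,0.03],"fingers":-0.5}]'
python3 -c "
from h import *
go((.467,-.195,.112,90))"
```

```text
t: 9.4
eef_pos: [0.4703, -0.1959, 0.2681]
tool_rot: [0.0, 0.001, 1.0, 0.0]
contact_force: [0.6, -0.2, 0.3]
gripper_width: 0.75
grasp_force: 0.0
t 9.4 at [ 0.4703 -0.1959  0.2681] psi 89.83404414362958 q [-0.03  0.16  0.34  1.92 -0.06  1.07  1.91]
  rot [ 0.03  0.03 -0.17] xyz [0.0033 0.0008 0.1561]
```

```bash
python3 -m crank '[{"delta_rot":[0,0,0],"xyz":[0.003,0.001,0.04],"fingers":-0.5},{"delta_rot":[0,0,0],"xyz":[0.003,0.001,0.08],"fingers":-0.4},{"delta_rot":[0,0,0],"xyz":[0.003,0.001,0.12],"fingers":-0.4},{"delta_rot":[0,0,0],"xyz":[0.003,0.001,0.15],"fingers":-0.3},{"delta_rot":[0,0,0],"xyz":[0.003,0.001,0.156],"fingers":-0.3},{"delta_rot":[0,0,0],"xyz":[0.003,0.001,0.156],"fingers":-0.3},{"delta_rot":[0,0,0],"xyz":[0.003,0.001,0.156],"fingers":0.5},{"delta_rot":[0,0,0],"xyz":[0.003,0.001,0.156],"fingers":0.5},{"delta_rot":[0,0,0],"xyz":[0.003,0.001,0.156],"fingers":0.5},{"delta_rot":[0,0,0],"xyz":[0.003,0.001,0.156],"fingers":0.5}]' 40
python3 -m crank '[{"delta_rot":[0,0,0],"xyz":[0,0,0],"fingers":0.5},{"delta_rot":[0,0,0],"xyz":[0,0,-0.03],"fingers":0.5},{"delta_rot":[0,0,0],"xyz":[0,0,-0.08],"fingers":0.5},{"delta_rot":[0,0,0],"xyz":[0,0,-0.08],"fingers":0.5},{"delta_rot":[0,0,0],"xyz":[0,0,-0.08],"fingers":0.5}]'
python3 -c "
from h import *
for x in -70,-25: print(sw(x,0))
x,y,_=sw(-60,0);go((x,y,.192,90.66),(x,y,.114,90.66))"
```

```text
t: 10.4
eef_pos: [0.4703, -0.1941, 0.1135]
tool_rot: [0.002, -0.001, 1.0, -0.0]
contact_force: [0.6, 1.1, 7.5]
gripper_width: 0.436
grasp_force: 38.5
t: 10.9
eef_pos: [0.4692, -0.1939, 0.1931]
tool_rot: [0.002, -0.001, 1.0, -0.0]
contact_force: [-0.2, 0.9, -0.7]
gripper_width: 0.432
grasp_force: 38.4
[ 0.5908 -0.0477  0.1   ]
[ 0.6358 -0.0472  0.1   ]
t 10.9 at [ 0.4692 -0.1939  0.1931] psi 90.10231705602472 q [-0.02  0.25  0.33  2.01 -0.1   0.89  1.95]
  rot [-0.01  0.18 -0.56] xyz [-0.1319  0.146   0.0015]
  rot [-0.01  0.18 -0.56] xyz [-0.1316  0.1461  0.0795]
```

```bash
python3 -m crank '[{"delta_rot":[0,0,-0.6],"xyz":[-0.132,0.146,0],"fingers":0.5},{"delta_rot":[0,0,-0.6],"xyz":[-0.132,0.146,0],"fingers":0.5},{"delta_rot":[0,0,-0.6],"xyz":[-0.132,0.146,0],"fingers":0.5},{"delta_rot":[0,0,-0.6],"xyz":[-0.132,0.146,0],"fingers":0.5},{"delta_rot":[0,0,-0.6],"xyz":[-0.132,0.146,0],"fingers":0.5},{"delta_rot":[0,0,-0.6],"xyz":[-0.132,0.146,0],"fingers":0.5},{"delta_rot":[0,0,-0.6],"xyz":[-0.132,0.146,0],"fingers":0.5},{"delta_rot":[0,0,-0.6],"xyz":[-0.132,0.146,0.02],"fingers":0.5}]'
python3 - <<'E'
from h import *
T=cam('top');S=cam('side')
x,y,_=sw(-60,0);go((x,y,.115,90.66))
cv2.imwrite('pics/c2.png',np.hstack([crop(T,305,200,80,60),crop(S,295,220,100,75)]))
E
```

```text
t: 11.7
eef_pos: [0.601, -0.0495, 0.1735]
tool_rot: [0.002, -0.005, 1.0, -0.0]
contact_force: [-0.1, -0.5, -1.1]
gripper_width: 0.433
grasp_force: 38.3
t 11.8 at [ 0.5976 -0.0491  0.1695] psi 90.56402225195028 q [-0.22  0.43  0.26  1.81 -0.13  0.92  1.68]
  rot [-0.02 -0.29 -0.1 ] xyz [-0.0035  0.0015  0.0545]
```

View pics/c2.png

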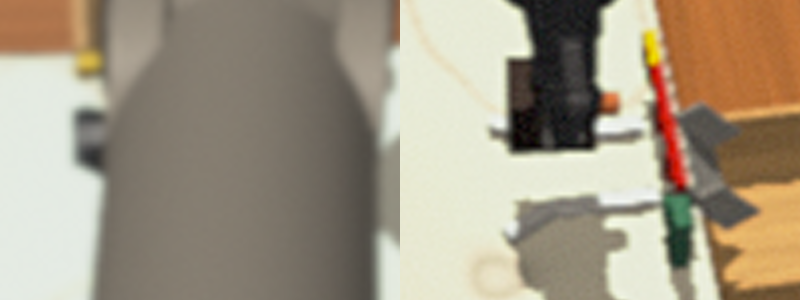

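```bash
python3 -m crank '[{"delta_rot":[0,0,0],"xyz":[0,0.0015,0.02],"fingers":0.5},{"delta_rot":[0,0,0],"xyz":[0,0.0015,0.04],"fingers":0.5},{"delta_rot":[0,0,0],"xyz":[0,0.0015,0.05],"fingers":0.5},{"delta_rot":[0,0,0],"xyz":[0,0.0015,0.056],"fingers":0.5},{"delta_rot":[0,0,0],"xyz":[0,0.0015,0.056],"fingers":0.5},{"delta_rot":[0,0,0],"xyz":[0,0.0015,0.056],"fingers":0.5}]'
python3 -m crank '[{"delta_rot":[0,0,0],"xyz":[-0.01,0,0],"fingers":0.5},{"delta_rot":[0,0,0],"xyz":[-0.02,0,0],"fingers":0.5},{"delta_rot":[0,0,0],"xyz":[-0.025,0,0],"fingers":0.5},{"delta_rot":[0,0,0],"xyz":[-0.025,0,0],"fingers":0.5}]'
python3 -c "
from h import *
x,y,_=sw(-25,0);go((x,y,.115,90.66));print(telemetry.get_obs()['contact_force'],telemetry.get_obs()['torque'])"
```

```text
t: 12.4
eef_pos: [0.6007, -0.0463, 0.1166]
tool_rot: [0.001, -0.006, 1.0, -0.0]
contact_force: [-0.5, 0.2, -1.3]
gripper_width: 0.43
grasp_force: 38.3
t: 12.8
eef_pos: [0.6266, -0.0455, 0.116]
tool_rot: [0.001, -0.006, 1.0, -0.0]
contact_force: [-0.3, -0.2, -1.9]
gripper_width: 0.433
grasp_force: 38.3
t 12.8 at [ 0.6266 -0.0455  0.116 ] psi 90.72420951652195 q [-0.2   0.53  0.24  1.78 -0.16  0.84  1.69]
  rot [-0.    0.06  0.06] xyz [-0.0092 -0.0018  0.001 ]
[-0.26   -0.1908 -1.91  ] [ 0.0004 -0.0576  0.0076]
```

```bash
python3 -m crank '[{"delta_rot":[0,0,0],"xyz":[0,0,0.002],"fingers":0.5},{"delta_rot":[0,0,0],"xyz":[0,0.002,0.002],"fingers":0.5},{"delta_rot":[0,0,0],"xyz":[0,0.004,0.002],"fingers":0.5},{"delta_rot":[0,0,0],"xyz":[0,0.004,0.002],"fingers":0.5},{"delta_rot":[0,0,0],"xyz":[0,0.004,0.002],"fingers":0.5}]'
python3 -m crank '[{"delta_rot":[0,0,0],"xyz":[0,-0.004,0],"fingers":0.5},{"delta_rot":[0,0,0],"xyz":[0,-0.006,0],"fingers":0.5},{"delta_rot":[0,0,0],"xyz":[0,-0.008,0],"fingers":0.5},{"delta_rot":[0,0,0],"xyz":[0,-0.008,0],"fingers":0.5},{"delta_rot":[0,0,0],"xyz":[0,-0.008,0],"fingers":0.5}]'
```

```text
t: 13.3
eef_pos: [0.6249, -0.0436, 0.1139]
tool_rot: [-0.0, -0.006, 1.0, -0.001]
contact_force: [-1.2, -4.8, 0.2]
gripper_width: 0.421
grasp_force: 38.7
t: 13.8
eef_pos: [0.6253, -0.0478, 0.1138]
tool_rot: [-0.0, -0.007, 1.0, 0.001]
contact_force: [-1.4, 5.8, 2.5]
gripper_width: 0.421
grasp_force: 39.8
```

```bash
python3 -m crank '[{"delta_rot":[0,0,0],"xyz":[0,0.002,0],"fingers":0.5},{"delta_rot":[0,0,0],"xyz":[-0.006,0.004,0],"fingers":0.5},{"delta_rot":[0,0,0],"xyz":[-0.01,0.004,0],"fingers":0.5},{"delta_rot":[0,0,0],"xyz":[-0.013,0.004,0],"fingers":0.5},{"delta_rot":[0,0,0],"xyz":[-0.015,0.004,0],"fingers":0.5},{"delta_rot":[0,0,0],"xyz":[-0.015,0.004,0],"fingers":0.5}]'
```

```text
t: 14.4
eef_pos: [0.6392, -0.0461, 0.1138]
tool_rot: [-0.002, -0.006, 1.0, -0.0]
contact_force: [-5.7, 0.2, 6.4]
gripper_width: 0.423
grasp_force: 40.1
```

```bash
python3 -m crank '[{"delta_rot":[0,0,0],"xyz":[0.003,0,0],"fingers":0.2},{"delta_rot":[0,0,0],"xyz":[0.001,0,0],"fingers":-0.3},{"delta_rot":[0,0,0],"xyz":[0.001,0,0],"fingers":-0.3},{"delta_rot":[0,0,0],"xyz":[0.001,0,-0.04],"fingers":-0.3},{"delta_rot":[0,0,0],"xyz":[0.001,0,-0.09],"fingers":-0.3},{"delta_rot":[0,0,0],"xyz":[0.03,-0.04,-0.12],"fingers":-0.3},{"delta_rot":[0,0,0],"xyz":[0.1,-0.2,-0.12],"fingers":-0.3},{"delta_rot":[0,0,0],"xyz":[0.1,-0.2,-0.12],"fingers":-0.3},{"delta_rot":[0,0,0],"xyz":[0.1,-0.2,-0.12],"fingers":-0.3},{"delta_rot":[0,0,0],"xyz":[0.1,-0.2,-0.12],"fingers":-0.3}]'
cat > look.py <<'E'
from h import *
T=cam('top');S=cam('side')
def L(nm,f,*a):
    for k,cs in(('both',[T,S]),('T',[T]),('S',[S])):
        p,e=f(cs,*a);print(nm,k,p[:2],'yaw',round(np.degrees(p[2]),1),'err',round(float(e),1))
E
python3 - <<'E'
from look import *
L('chan',seat,.636,-.046,0)
L('mand',mand,.47,.13,.15)
for n in('top','side'):
    c=T if n=='top' else S
    r=cut_out(n,'mandrel')[0];m=r['pixels'].astype(np.uint8);k=max(cv2.findContours(m,0,2)[0],key=cv2.contourArea)
    vx,vy,x0,y0=cv2.fitLine(k,cv2.DIST_L2,0,.01,.01).ravel();a=atz(c,(x0-vx*20,y0-vy*20),.114);b=atz(c,(x0+vx*20,y0+vy*20),.114)
    print(n,r['score'],a,b,np.degrees(np.arctan2(*(b-a)[[1,0]])))
cv2.imwrite('pics/c3.png',np.vstack([np.hstack([crop(T,312,195,80,60),crop(S,305,225,80,60)]),np.hstack([crop(T,230,245,80,60),crop(S,245,165,80,60)])]))
E
```

```text
t: 15.4
eef_pos: [0.5406, -0.2512, 0.2343]
tool_rot: [0.0, -0.004, 1.0, -0.001]
contact_force: [-0.3, -0.3, -0.2]
gripper_width: 0.648
grasp_force: 0.0
chan both [ 0.632  -0.0469] yaw -1.5 err 878.5
chan T [ 0.6344 -0.0471] yaw -4.3 err 65.4
chan S [ 0.6059 -0.0486] yaw 39.1 err 720.8
mand both [0.504  0.1344] yaw 90.3 err 434.8
mand T [0.4853 0.1379] yaw 33.6 err 207.0
mand S [0.4352 0.2857] yaw 4.3 err 0.0
top 0.88 [0.5644 0.1578 0.114 ] [0.4663 0.1355 0.114 ] -167.20252911121338Traceback (most recent call last):
  File "<stdin>", line 6, in <module>
IndexError: list index out of range
```

Run:
```python
from look import *
cv2.imwrite('pics/c3.png',np.vstack([np.hstack([crop(T,312,195,80,60),crop(S,280,210,560,420)]),np.hstack([crop(T,230,245,80,60),cv2.cvtColor(tan(cv2.cvtColor(crop(T,230,245,80,60),cv2.COLOR_BGR2RGB)),cv2.COLOR_GRAY2BGR)])]))
print(T['img'][258,232],T['img'][254,230],T['img'][235,228])
```

```text
[222 185 128] [220 181 125] [161 164 153]
```

View pics/c3.png

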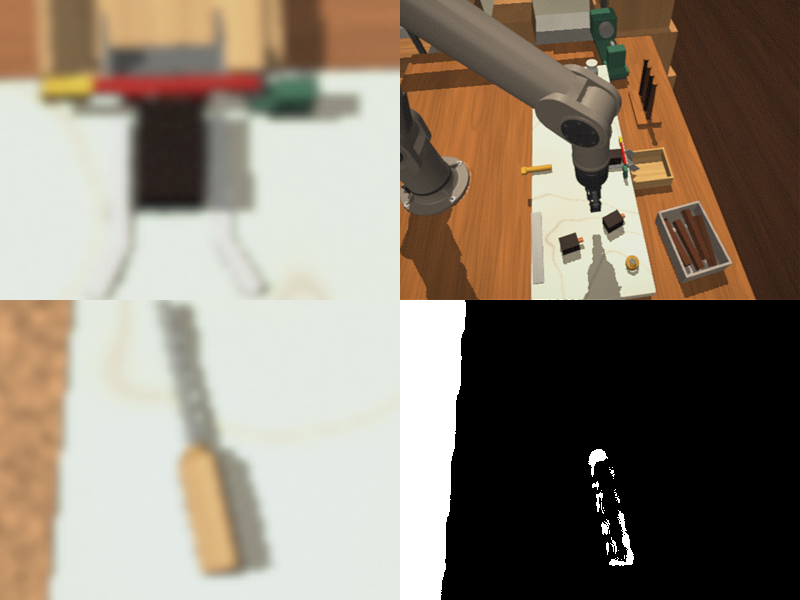

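```bash
sed -i 's/(8,110,90)/(8,70,90)/; s/(.03,.01,.128),tan)/(.03,.01,.128),tan,20)/' h.py
python3 - <<'E'
from look import *
p,e=mand([T],.475,.135,.22);print(p,np.degrees(p[2]),e)
im=crop(T,230,245,80,60);tip=proj(T,(p[0]+.112*np.cos(p[2]),p[1]+.112*np.sin(p[2]),.114));print('tip',tip)
x,y,a=p;a=np.degrees(a)
print(seat([T],.636,-.046,0))
go((x,y,.2,90+a),(x,y,.102,90+a))
E
```

```text
[0.4856 0.1407 0.2825] 16.184309319397435 41.52777777777778
tip [219.4592 214.4584]
(array([ 0.6343, -0.0472, -0.0825]), np.float64(65.08333333333333))
t 15.8 at [ 0.5437 -0.2449  0.2336] psi 90.87046758880757 q [ 0.06  0.35  0.33  1.77 -0.13  1.04  2.03]
  rot [  0.03   0.01 -15.31] xyz [0.0522 0.3864 0.0338]
  rot [  0.03   0.01 -15.31] xyz [0.0522 0.3864 0.1318]
```

```bash
python3 -m crank '[{"delta_rot":[0,0,-11.9],"xyz":[0.047,0.387,0],"fingers":-0.3},{"delta_rot":[0,0,-11.9],"xyz":[0.047,0.387,0],"fingers":-0.3},{"delta_rot":[0,0,-11.9],"xyz":[0.047,0.387,0],"fingers":-0.3},{"delta_rot":[0,0,-11.9],"xyz":[0.047,0.387,0],"fingers":-0.3},{"delta_rot":[0,0,-11.9],"xyz":[0.047,0.387,0],"fingers":-0.3},{"delta_rot":[0,0,-11.9],"xyz":[0.047,0.387,0],"fingers":-0.3},{"delta_rot":[0,0,-11.9],"xyz":[0.047,0.387,0],"fingers":-0.3},{"delta_rot":[0,0,-11.9],"xyz":[0.047,0.387,0],"fingers":-0.3},{"delta_rot":[0,0,-11.9],"xyz":[0.047,0.387,0],"fingers":-0.3},{"delta_rot":[0,0,-11.9],"xyz":[0.047,0.387,0],"fingers":-0.3}]'
python3 - <<'E'
from h import *
S=cam('side')
p,e=mand([S],.485,.14,.22);print(p,np.degrees(p[2]),e)
go((.4905,.141,.14,102.8),(.4905,.141,.104,102.8))
E
```

```text
t: 16.8
eef_pos: [0.4906, 0.1414, 0.2337]
tool_rot: [-0.0, -0.112, 0.994, -0.0]
contact_force: [1.0, -0.1, -0.2]
gripper_width: 0.649
grasp_force: 0.0
[0.4834 0.1441 0.21  ] 12.034043503668569 76.80555555555556
t 16.85 at [0.4909 0.1398 0.2337] psi 102.6754467949406 q [-0.47  0.2   0.09  1.95 -0.02  0.99  1.41]
  rot [-0.03 -0.01 -0.12] xyz [0.0001 0.0013 0.0937]
  rot [-0.03 -0.01 -0.12] xyz [0.0001 0.0013 0.1297]
```

```bash
python3 -m crank '[{"delta_rot":[0,0,0],"xyz":[0,0.002,0.04],"fingers":-0.3},{"delta_rot":[0,0,0],"xyz":[0,0.002,0.08],"fingers":-0.2},{"delta_rot":[0,0,0],"xyz":[0,0.002,0.115],"fingers":-0.1},{"delta_rot":[0,0,0],"xyz":[0,0.002,0.128],"fingers":0},{"delta_rot":[0,0,0],"xyz":[0,0.002,0.129],"fingers":0.2},{"delta_rot":[0,0,0],"xyz":[0,0.002,0.129],"fingers":0.4},{"delta_rot":[0,0,0],"xyz":[0,0.002,0.129],"fingers":1},{"delta_rot":[0,0,0],"xyz":[0,0.002,0.129],"fingers":1},{"delta_rot":[0,0,0],"xyz":[0,0.002,0.129],"fingers":1}]' 90
python3 -c "
from h import *
go((.4905,.141,.104,102.8));print(telemetry.get_obs()['contact_force'],telemetry.get_obs()['grasp_force'])"
```

```text
t: 17.75
eef_pos: [0.4918, 0.1417, 0.1065]
tool_rot: [0.002, -0.11, 0.994, 0.0]
contact_force: [-1.6, -1.5, 7.6]
gripper_width: 0.214
grasp_force: 88.6
t 17.75 at [0.4918 0.1417 0.1065] psi 102.58181832555387 q [-0.46  0.37  0.07  2.06 -0.04  0.71  1.43]
  rot [ 0.02  0.18 -0.22] xyz [ 0.0015 -0.0004  0.0025]
[-1.6111 -1.4567  7.5662] 88.63802790641785
```

```bash
python3 -m crank '[{"delta_rot":[0,0,0],"xyz":[0,0,-0.03],"fingers":1},{"delta_rot":[0,0,0],"xyz":[0,0,-0.07],"fingers":1},{"delta_rot":[0,0,12],"xyz":[0.048,-0.184,-0.07],"fingers":1},{"delta_rot":[0,0,12],"xyz":[0.048,-0.184,-0.07],"fingers":1},{"delta_rot":[0,0,12],"xyz":[0.048,-0.184,-0.07],"fingers":1},{"delta_rot":[0,0,12],"xyz":[0.048,-0.184,-0.07],"fingers":1},{"delta_rot":[0,0,12],"xyz":[0.048,-0.184,-0.07],"fingers":1},{"delta_rot":[0,0,12],"xyz":[0.048,-0.184,-0.07],"fingers":1},{"delta_rot":[0,0,12],"xyz":[0.048,-0.184,-0.07],"fingers":1},{"delta_rot":[0,0,12],"xyz":[0.048,-0.184,-0.07],"fingers":1}]'
python3 - <<'E'
from look import *
go((.485,-.0478,.13,90.6),(.485,-.0478,.1145,90.6))
cv2.imwrite('pics/c4.png',np.hstack([crop(T,300,215,80,60),crop(S,270,210,120,90)]))
E
```

```text
t: 18.75
eef_pos: [0.4841, -0.0467, 0.1749]
tool_rot: [0.0, -0.007, 1.0, 0.0]
contact_force: [-0.2, -0.3, -0.9]
gripper_width: 0.216
grasp_force: 88.2
t 18.85 at [ 0.484  -0.0471  0.1748] psi 90.73396284907786 q [-0.22  0.24  0.22  2.07 -0.07  0.85  1.62]
  rot [ 0.02 -0.    0.13] xyz [-0.001  -0.0007  0.0448]
  rot [ 0.02 -0.    0.13] xyz [-0.001  -0.0007  0.0603]
```

View pics/c4.png

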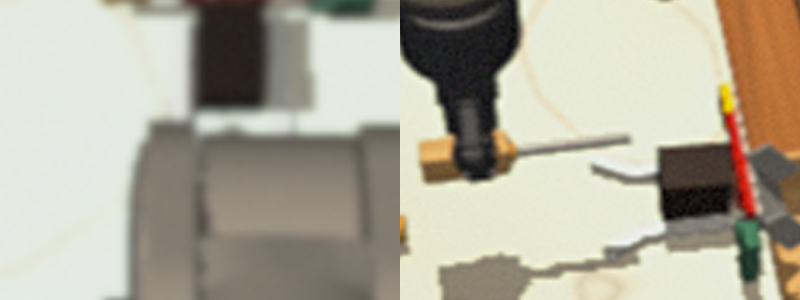

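```bash
python3 -m crank '[{"delta_rot":[0,0,0],"xyz":[0,0,0.03],"fingers":1},{"delta_rot":[0,0,0],"xyz":[0,0,0.055],"fingers":1},{"delta_rot":[0,0,0],"xyz":[0,0,0.06],"fingers":1},{"delta_rot":[0,0,0],"xyz":[0,0,0.06],"fingers":1},{"delta_rot":[0,0,0],"xyz":[0,0,0.06],"fingers":1}]'
python3 - <<'E'
from look import *
print('tip was',atz(S,(279,206.4),.1823))
go((.485,-.0478,.1145,90.6))
for d in(.105,.110): print(proj(S,(.484+d,-.0465,.122)))
cv2.imwrite('pics/c5.png',crop(S,280,220,100,75,800,600))
E
```

```text
t: 19.35
eef_pos: [0.4847, -0.0482, 0.1157]
tool_rot: [0.001, -0.005, 1.0, 0.0]
contact_force: [0.2, -0.2, -1.5]
gripper_width: 0.212
grasp_force: 88.2
tip was [ 0.5872 -0.0439  0.1823]
t 19.45 at [ 0.4848 -0.0483  0.116 ] psi 90.61082727817538 q [-0.2   0.33  0.2   2.11 -0.1   0.71  1.65]
  rot [0.01 0.13 0.01] xyz [-0.0002  0.0005  0.0015]
[279.8792 222.2683]
[281.978  222.0461]
```

View pics/c5.png

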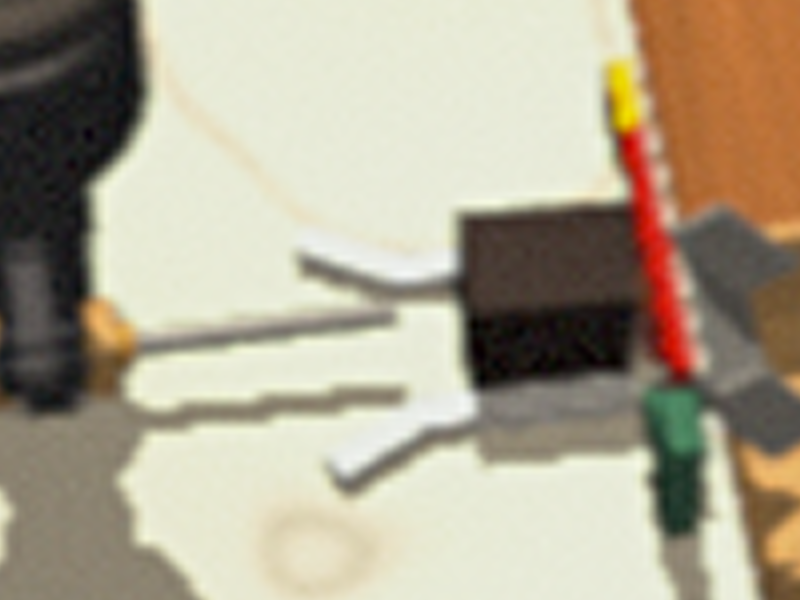

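```bash
python3 -m crank '[{"delta_rot":[0,0,0],"xyz":[-0.01,0.0005,0.0012],"fingers":1},{"delta_rot":[0,0,0],"xyz":[-0.02,0.0005,0.0012],"fingers":1},{"delta_rot":[0,0,0],"xyz":[-0.03,0.0005,0.0012],"fingers":1},{"delta_rot":[0,0,0],"xyz":[-0.033,0.0005,0.0012],"fingers":1},{"delta_rot":[0,0,0],"xyz":[-0.033,0.0005,0.0012],"fingers":1}]'
python3 -m crank '[{"delta_rot":[0,0,0],"xyz":[-0.004,0,0],"fingers":1},{"delta_rot":[0,0,0],"xyz":[-0.008,0,0],"fingers":1},{"delta_rot":[0,0,0],"xyz":[-0.012,0,0],"fingers":1},{"delta_rot":[0,0,0],"xyz":[-0.012,0,0],"fingers":1}]'
```

```text
t: 19.95
eef_pos: [0.5176, -0.0476, 0.1135]
tool_rot: [0.0, -0.005, 1.0, -0.0]
contact_force: [0.3, 0.4, -1.4]
gripper_width: 0.214
grasp_force: 88.2
t: 20.35
eef_pos: [0.5253, -0.0479, 0.1125]
tool_rot: [-0.004, -0.005, 1.0, 0.0]
contact_force: [-8.6, -0.3, 0.3]
gripper_width: 0.215
grasp_force: 88.6
```

```bash
python3 -m crank '[{"delta_rot":[0,0,0],"xyz":[-0.007,0,0],"fingers":1},{"delta_rot":[0,0,0],"xyz":[-0.014,0,0],"fingers":1},{"delta_rot":[0,0,0],"xyz":[-0.021,0,0],"fingers":1},{"delta_rot":[0,0,0],"xyz":[-0.028,0,0],"fingers":1},{"delta_rot":[0,0,0],"xyz":[-0.034,0,0],"fingers":1},{"delta_rot":[0,0,0],"xyz":[-0.04,0,0],"fingers":1},{"delta_rot":[0,0,0],"xyz":[-0.046,0,0],"fingers":1},{"delta_rot":[0,0,0],"xyz":[-0.05,0,0],"fingers":1},{"delta_rot":[0,0,0],"xyz":[-0.05,0,0],"fingers":1},{"delta_rot":[0,0,0],"xyz":[-0.05,0,0],"fingers":1}]'
python3 - <<'E'
from look import *
for d in(.104,): print(proj(S,(telemetry.get_obs()['eef_pos'][0]+d,-.0465,.122)))
cv2.imwrite('pics/c6.png',crop(S,330,225,100,75,640,480))
E
```

```text
t: 21.35
eef_pos: [0.5788, -0.0469, 0.1136]
tool_rot: [-0.0, -0.005, 1.0, 0.0]
contact_force: [0.1, -0.3, -1.5]
gripper_width: 0.215
grasp_force: 88.2
[318.908 218.135]
```

View pics/c6.png

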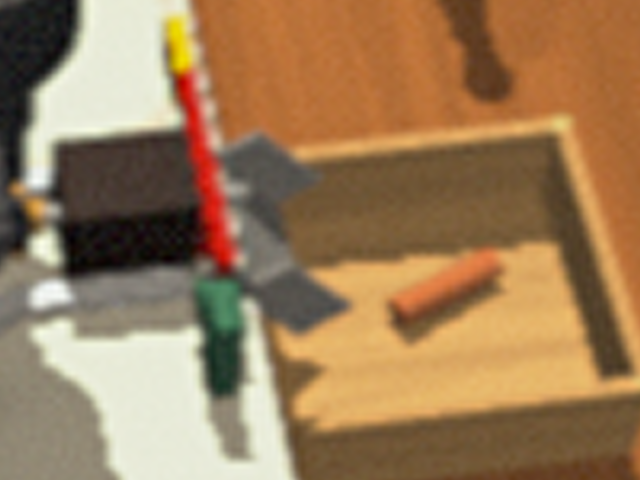

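```bash
python3 -m crank '[{"delta_rot":[0,0,0],"xyz":[0.04,0,0],"fingers":1},{"delta_rot":[0,0,0],"xyz":[0.08,0,0],"fingers":1},{"delta_rot":[0,0,0],"xyz":[0.1,0,0],"fingers":1},{"delta_rot":[0,0,0],"xyz":[0.103,0,-0.01],"fingers":1},{"delta_rot":[0,0,0],"xyz":[0.103,0.05,-0.02],"fingers":1},{"delta_rot":[0,0,0],"xyz":[0.103,0.1,-0.02],"fingers":1},{"delta_rot":[0,0,0],"xyz":[0.103,0.14,-0.02],"fingers":1},{"delta_rot":[0,0,0],"xyz":[0.103,0.14,0],"fingers":1},{"delta_rot":[0,0,0],"xyz":[0.103,0.14,0.004],"fingers":1},{"delta_rot":[0,0,0],"xyz":[0.103,0.14,0.006],"fingers":1}]'
python3 -m crank '[{"delta_rot":[0,0,0],"xyz":[0,0,0],"fingers":1},{"delta_rot":[0,0,0],"xyz":[0,0,0],"fingers":1}]'
```

```text
t: 22.45
eef_pos: [0.4747, 0.0912, 0.1076]
tool_rot: [-0.0, -0.005, 1.0, -0.0]
contact_force: [-0.1, -0.5, -1.8]
gripper_width: 0.211
grasp_force: 88.5
t: 22.65
eef_pos: [0.475, 0.091, 0.1082]
tool_rot: [0.0, -0.004, 1.0, 0.0]
contact_force: [0.1, -0.5, -2.1]
gripper_width: 0.213
grasp_force: 88.5
```

```bash
python3 -m crank '[{"delta_rot":[0,0,0],"xyz":[0,0,0.002],"fingers":1},{"delta_rot":[0,0,0],"xyz":[0,0,0.002],"fingers":0.3},{"delta_rot":[0,0,0],"xyz":[0,0,0.001],"fingers":-0.2},{"delta_rot":[0,0,0],"xyz":[0,0,0],"fingers":-0.2},{"delta_rot":[0,0,0],"xyz":[0,0,-0.04],"fingers":-0.2},{"delta_rot":[0,0,0],"xyz":[0,0,-0.09],"fingers":-0.3},{"delta_rot":[0,0,0],"xyz":[-0.05,-0.04,-0.09],"fingers":-0.3},{"delta_rot":[0,0,0],"xyz":[-0.16,-0.137,-0.09],"fingers":-0.3},{"delta_rot":[0,0,0],"xyz":[-0.16,-0.137,-0.09],"fingers":-0.3},{"delta_rot":[0,0,0],"xyz":[-0.16,-0.137,-0.09],"fingers":-0.3}]' 40
python3 -m crank '[{"delta_rot":[0,0,0],"xyz":[0,0,0],"fingers":-0.3},{"delta_rot":[0,0,0],"xyz":[0,0,0],"fingers":-0.3}]'
python3 - <<'E'
from look import *
go((.637,-.0461,.1135,90.7))
L('mand',mand,.468,.091,0)
E
```

```text
t: 23.65
eef_pos: [0.6291, -0.0375, 0.198]
tool_rot: [0.0, -0.006, 1.0, 0.0]
contact_force: [0.2, 0.4, -0.8]
gripper_width: 0.648
grasp_force: 0.0
t: 23.85
eef_pos: [0.628, -0.0376, 0.1971]
tool_rot: [-0.0, -0.004, 1.0, -0.0]
contact_force: [-1.1, 0.0, -0.0]
gripper_width: 0.647
grasp_force: 0.0
t 23.95 at [ 0.627  -0.0353  0.1973] psi 90.66541189986734 q [-0.22  0.44  0.24  1.72 -0.12  1.    1.65]
  rot [ 0.04 -0.06 -0.03] xyz [-0.01   -0.011   0.0838]
mand both [0.4693 0.0906] yaw 0.7 err 78.8
mand T [0.4697 0.0895] yaw 4.1 err 35.5
mand S [0.4683 0.092 ] yaw 4.5 err 39.1
```

```bash
python3 -m crank '[{"delta_rot":[0,0,0],"xyz":[-0.01,-0.0105,0],"fingers":-0.3},{"delta_rot":[0,0,0],"xyz":[-0.01,-0.0105,0.04],"fingers":-0.3},{"delta_rot":[0,0,0],"xyz":[-0.01,-0.0105,0.07],"fingers":-0.3},{"delta_rot":[0,0,0],"xyz":[-0.01,-0.0105,0.084],"fingers":-0.3},{"delta_rot":[0,0,0],"xyz":[-0.01,-0.0105,0.084],"fingers":-0.3},{"delta_rot":[0,0,0],"xyz":[-0.01,-0.0105,0.084],"fingers":0.5},{"delta_rot":[0,0,0],"xyz":[-0.01,-0.0105,0.084],"fingers":0.5},{"delta_rot":[0,0,0],"xyz":[-0.01,-0.0105,0.084],"fingers":0.5},{"delta_rot":[0,0,0],"xyz":[-0.01,-0.0105,0.084],"fingers":0.5}]' 40
python3 -c "
from h import *
go((.565,.265,.2,90),(.565,.265,.117,90))"
```

```text
t: 24.85
eef_pos: [0.6389, -0.0469, 0.1154]
tool_rot: [0.001, -0.005, 1.0, 0.0]
contact_force: [-1.0, 0.1, 6.6]
gripper_width: 0.417
grasp_force: 42.3
t 24.85 at [ 0.6389 -0.0469  0.1154] psi 90.60300599073084 q [-0.18  0.55  0.22  1.75 -0.15  0.85  1.69]
  rot [0.01 0.16 0.6 ] xyz [ 0.0704  0.3126 -0.0848]
  rot [0.01 0.16 0.6 ] xyz [ 0.0707  0.3126 -0.0018]
```

```bash
python3 -m crank '[{"delta_rot":[0,0,0],"xyz":[0.005,0,-0.04],"fingers":0.5},{"delta_rot":[0,0,0],"xyz":[0.02,0.01,-0.085],"fingers":0.5},{"delta_rot":[0,0,0.6],"xyz":[0.0705,0.3126,-0.085],"fingers":0.5},{"delta_rot":[0,0,0.6],"xyz":[0.0705,0.3126,-0.085],"fingers":0.5},{"delta_rot":[0,0,0.6],"xyz":[0.0705,0.3126,-0.085],"fingers":0.5},{"delta_rot":[0,0,0.6],"xyz":[0.0705,0.3126,-0.085],"fingers":0.5},{"delta_rot":[0,0,0.6],"xyz":[0.0705,0.3126,-0.085],"fingers":0.5},{"delta_rot":[0,0,0.6],"xyz":[0.0705,0.3126,-0.085],"fingers":0.5},{"delta_rot":[0,0,0.6],"xyz":[0.0705,0.3126,-0.085],"fingers":0.5},{"delta_rot":[0,0,0.6],"xyz":[0.0705,0.3126,-0.085],"fingers":0.5}]'
python3 -m crank '[{"delta_rot":[0,0,0],"xyz":[0,0,0],"fingers":0.5},{"delta_rot":[0,0,0],"xyz":[0,0,0.04],"fingers":0.5},{"delta_rot":[0,0,0],"xyz":[0,0,0.07],"fingers":0.5},{"delta_rot":[0,0,0],"xyz":[0,0,0.077],"fingers":0.5},{"delta_rot":[0,0,0],"xyz":[0,0,0.077],"fingers":0.5},{"delta_rot":[0,0,0],"xyz":[0,0,0.077],"fingers":0.5}]'
```

```text
t: 25.85
eef_pos: [0.563, 0.2679, 0.1987]
tool_rot: [-0.0, -0.002, 1.0, 0.0]
contact_force: [-0.2, -1.3, -1.0]
gripper_width: 0.414
grasp_force: 41.6
t: 26.45
eef_pos: [0.5654, 0.2643, 0.123]
tool_rot: [0.001, 0.001, 1.0, 0.0]
contact_force: [-0.0, 0.3, -0.7]
gripper_width: 0.411
grasp_force: 41.6
```

```bash
python3 -m crank '[{"delta_rot":[0,0,0],"xyz":[0,0,0.003],"fingers":0.5},{"delta_rot":[0,0,0],"xyz":[0,0,0.005],"fingers":0.5},{"delta_rot":[0,0,0],"xyz":[0,0,0.005],"fingers":0.5},{"delta_rot":[0,0,0],"xyz":[0,0,0.004],"fingers":0},{"delta_rot":[0,0,0],"xyz":[0,0,0.003],"fingers":-0.3},{"delta_rot":[0,0,0],"xyz":[0,0,0.002],"fingers":-0.3},{"delta_rot":[0,0,0],"xyz":[0,0,-0.04],"fingers":-0.3},{"delta_rot":[0,0,0],"xyz":[0,0,-0.09],"fingers":-0.3},{"delta_rot":[0,0,0],"xyz":[0,0,-0.12],"fingers":-0.3}]'
python3 - <<'E'
from look import *
L('B',seat,.4695,-.314,.21)
L('C',seat,.597,-.266,.41)
L('mand',mand,.468,.091,0)
go((.47,-.314,.25,102),(.597,-.266,.25,113))
E
```

```text
t: 27.35
eef_pos: [0.5652, 0.2655, 0.2453]
tool_rot: [0.002, 0.0, 1.0, 0.001]
contact_force: [1.2, 0.3, -0.7]
gripper_width: 0.649
grasp_force: 0.0
B both [ 0.469  -0.3145] yaw 13.5 err 171.6
B T [ 0.4686 -0.3154] yaw 14.4 err 80.9
B S [ 0.4693 -0.314 ] yaw 12.0 err 89.7
C both [ 0.596  -0.2668] yaw 26.7 err 154.4
C T [ 0.5963 -0.2685] yaw 33.2 err 67.0
C S [ 0.5967 -0.2651] yaw 22.3 err 78.6
mand both [0.4694 0.0906] yaw 0.8 err 78.6
mand T [0.4697 0.0893] yaw 4.5 err 35.8
mand S [0.4682 0.0921] yaw 4.8 err 38.4
t 27.45 at [0.5667 0.2662 0.2472] psi 89.98869412668932 q [-0.67  0.38  0.17  1.68 -0.07  1.08  1.1 ]
  rot [  0.23   0.49 -12.01] xyz [ 0.0966 -0.5802 -0.0065]
  rot [  0.18   0.51 -23.01] xyz [-0.0304 -0.5322 -0.0052]
```

```bash
python3 -m crank '[{"delta_rot":[0,0,-13],"xyz":[0.098,-0.58,0],"fingers":-0.3},{"delta_rot":[0,0,-13],"xyz":[0.098,-0.58,0],"fingers":-0.3},{"delta_rot":[0,0,-13],"xyz":[0.098,-0.58,0],"fingers":-0.3},{"delta_rot":[0,0,-13],"xyz":[0.098,-0.58,0],"fingers":-0.3},{"delta_rot":[0,0,-13],"xyz":[0.098,-0.58,0],"fingers":-0.3},{"delta_rot":[0,0,-13],"xyz":[0.098,-0.58,0],"fingers":-0.3},{"delta_rot":[0,0,-13],"xyz":[0.098,-0.58,0],"fingers":-0.3},{"delta_rot":[0,0,-13],"xyz":[0.098,-0.58,0],"fingers":-0.3},{"delta_rot":[0,0,-13],"xyz":[0.098,-0.58,0],"fingers":-0.3},{"delta_rot":[0,0,-13],"xyz":[0.098,-0.58,0],"fingers":-0.3}]'
python3 -c "
from h import *
go((.469,-.3145,.2,103),(.469,-.3145,.1135,103))"
```

```text
t: 28.45
eef_pos: [0.4798, -0.2296, 0.2411]
tool_rot: [-0.0, -0.113, 0.994, 0.0]
contact_force: [1.4, 1.1, 0.6]
gripper_width: 0.65
grasp_force: 0.0
t 28.45 at [ 0.4798 -0.2296  0.2411] psi 103.02548495501523 q [ 0.01  0.24  0.38  1.91 -0.1   1.02  2.23]
  rot [ 0.02 -0.02  0.03] xyz [ 0.0296 -0.0803  0.0411]
  rot [ 0.02 -0.02  0.03] xyz [ 0.0296 -0.0803  0.1276]
```

```bash
python3 -m crank '[{"delta_rot":[0,0,0],"xyz":[0.028,-0.075,0.02],"fingers":-0.3},{"delta_rot":[0,0,0],"xyz":[0.028,-0.075,0.04],"fingers":-0.3},{"delta_rot":[0,0,0],"xyz":[0.028,-0.075,0.04],"fingers":-0.3},{"delta_rot":[0,0,0],"xyz":[0.028,-0.075,0.04],"fingers":-0.3},{"delta_rot":[0,0,0],"xyz":[0.028,-0.075,0.04],"fingers":-0.3}]'
python3 -c "
from h import *
go((.469,-.3145,.1135,103))"
```

```text
t: 28.95
eef_pos: [0.4711, -0.306, 0.2017]
tool_rot: [0.0, -0.114, 0.993, 0.0]
contact_force: [0.9, -0.6, -0.5]
gripper_width: 0.653
grasp_force: 0.0
t 28.95 at [ 0.4711 -0.306   0.2017] psi 103.10855576108557 q [ 0.14  0.34  0.41  1.88 -0.16  0.95  2.42]
  rot [0.03 0.02 0.11] xyz [ 0.004  -0.0078  0.0882]
```

```bash
python3 -m crank '[{"delta_rot":[0,0,0],"xyz":[0.004,-0.008,0.02],"fingers":-0.3},{"delta_rot":[0,0,0],"xyz":[0.004,-0.008,0.055],"fingers":-0.3},{"delta_rot":[0,0,0],"xyz":[0.004,-0.008,0.08],"fingers":-0.3},{"delta_rot":[0,0,0],"xyz":[0.004,-0.008,0.088],"fingers":-0.3},{"delta_rot":[0,0,0],"xyz":[0.004,-0.008,0.088],"fingers":-0.3},{"delta_rot":[0,0,0],"xyz":[0.004,-0.008,0.088],"fingers":0.5},{"delta_rot":[0,0,0],"xyz":[0.004,-0.008,0.088],"fingers":0.5},{"delta_rot":[0,0,0],"xyz":[0.004,-0.008,0.088],"fingers":0.5},{"delta_rot":[0,0,0],"xyz":[0.004,-0.008,0.088],"fingers":0.5}]' 40
python3 -m crank '[{"delta_rot":[0,0,0],"xyz":[0,0,0],"fingers":0.5},{"delta_rot":[0,0,0],"xyz":[0,0,-0.03],"fingers":0.5},{"delta_rot":[0,0,0],"xyz":[0,0,-0.08],"fingers":0.5},{"delta_rot":[0,0,0],"xyz":[0,0,-0.08],"fingers":0.5},{"delta_rot":[0,0,0],"xyz":[0,0,-0.08],"fingers":0.5}]'
python3 -c "
from h import *
go((.600,-.0463,.195,90.66))"
```

```text
t: 29.85
eef_pos: [0.4696, -0.3164, 0.1153]
tool_rot: [0.001, -0.113, 0.994, -0.001]
contact_force: [-1.0, 1.5, 6.8]
gripper_width: 0.413
grasp_force: 41.5
t: 30.35
eef_pos: [0.4689, -0.3164, 0.195]
tool_rot: [0.001, -0.113, 0.994, -0.001]
contact_force: [-0.5, 0.1, -2.9]
gripper_width: 0.416
grasp_force: 40.8
t 30.35 at [ 0.4689 -0.3164  0.195 ] psi 103.00087229717266 q [ 0.16  0.35  0.41  1.88 -0.17  0.94  2.45]
  rot [-0.08  0.17 12.34] xyz [-0.1885  0.2337  0.0002]
```

```bash
python3 -m crank '[{"delta_rot":[0,0,4],"xyz":[-0.03,0.04,0],"fingers":0.5},{"delta_rot":[0,0,12.3],"xyz":[-0.1885,0.2337,0],"fingers":0.5},{"delta_rot":[0,0,12.3],"xyz":[-0.1885,0.2337,0],"fingers":0.5},{"delta_rot":[0,0,12.3],"xyz":[-0.1885,0.2337,0],"fingers":0.5},{"delta_rot":[0,0,12.3],"xyz":[-0.1885,0.2337,0],"fingers":0.5},{"delta_rot":[0,0,12.3],"xyz":[-0.1885,0.2337,0],"fingers":0.5},{"delta_rot":[0,0,12.3],"xyz":[-0.1885,0.2337,0],"fingers":0.5},{"delta_rot":[0,0,12.3],"xyz":[-0.1885,0.2337,0],"fingers":0.5},{"delta_rot":[0,0,12.3],"xyz":[-0.1885,0.2337,0],"fingers":0.5},{"delta_rot":[0,0,12.3],"xyz":[-0.1885,0.2337,0],"fingers":0.5}]'
python3 -m crank '[{"delta_rot":[0,0,0],"xyz":[0,0,0.02],"fingers":0.5},{"delta_rot":[0,0,0],"xyz":[0,0,0.02],"fingers":0.5}]'
python3 -c "
from h import *
go((.600,-.0463,.1155,90.66))"
```

```text
t: 31.35
eef_pos: [0.5983, -0.048, 0.1931]
tool_rot: [-0.001, -0.005, 1.0, -0.0]
contact_force: [0.4, -0.3, -1.7]
gripper_width: 0.413
grasp_force: 40.7
t: 31.55
eef_pos: [0.5972, -0.0473, 0.1716]
tool_rot: [-0.002, -0.005, 1.0, -0.0]
contact_force: [-0.8, 0.8, -1.3]
gripper_width: 0.414
grasp_force: 40.7
t 31.55 at [ 0.5972 -0.0473  0.1716] psi 90.56794269601825 q [-0.3   0.43  0.36  1.82 -0.19  0.93  1.72]
  rot [-0.02 -0.24 -0.09] xyz [-0.003   0.001   0.0561]
```

Lower, then push forward against the flag.

```bash
python3 -m crank '[{"delta_rot":[0,0,0],"xyz":[0,0.001,0.02],"fingers":0.5},{"delta_rot":[0,0,0],"xyz":[0,0.001,0.04],"fingers":0.5},{"delta_rot":[0,0,0],"xyz":[0,0.001,0.052],"fingers":0.5},{"delta_rot":[0,0,0],"xyz":[0,0.001,0.056],"fingers":0.5},{"delta_rot":[0,0,0],"xyz":[0,0.001,0.056],"fingers":0.5}]'
python3 -m crank '[{"delta_rot":[0,0,0],"xyz":[-0.01,0,0],"fingers":0.5},{"delta_rot":[0,0,0],"xyz":[-0.02,0,0],"fingers":0.5},{"delta_rot":[0,0,0],"xyz":[-0.027,0,0],"fingers":0.5},{"delta_rot":[0,0,0],"xyz":[-0.027,0,0],"fingers":0.5}]'
python3 -c "
from h import *
go((.639,-.0461,.1145,90.66));print(telemetry.get_obs()['contact_force'],telemetry.get_obs()['torque'])"
```

```text
t: 32.05
eef_pos: [0.5992, -0.0454, 0.1176]
tool_rot: [-0.0, -0.006, 1.0, -0.0]
contact_force: [-1.2, -0.5, -0.4]
gripper_width: 0.415
grasp_force: 40.8
t: 32.45
eef_pos: [0.6281, -0.0444, 0.1181]
tool_rot: [0.001, -0.006, 1.0, -0.0]
contact_force: [-0.7, -0.0, -0.7]
gripper_width: 0.414
grasp_force: 40.8
t 32.45 at [ 0.6281 -0.0444  0.1181] psi 90.73555932155716 q [-0.27  0.54  0.33  1.79 -0.23  0.85  1.75]
  rot [-0.01  0.1   0.08] xyz [-0.0109 -0.0019  0.0036]
[-0.7111 -0.0333 -0.7121] [-0.0307  0.0326 -0.0325]
```

```bash
python3 -m crank '[{"delta_rot":[0,0,0],"xyz":[0,-0.0015,0.003],"fingers":0.5},{"delta_rot":[0,0,0],"xyz":[-0.004,-0.0015,0.003],"fingers":0.5},{"delta_rot":[0,0,0],"xyz":[-0.008,-0.0015,0.003],"fingers":0.5},{"delta_rot":[0,0,0],"xyz":[-0.011,-0.0015,0.003],"fingers":0.5},{"delta_rot":[0,0,0],"xyz":[-0.011,-0.0015,0.003],"fingers":0.5}]'
python3 -m crank '[{"delta_rot":[0,0,0],"xyz":[-0.002,0,0],"fingers":0.5},{"delta_rot":[0,0,0],"xyz":[-0.003,0,0],"fingers":0.5},{"delta_rot":[0,0,0],"xyz":[-0.003,0,0],"fingers":0.5}]'
```

```text
t: 32.95
eef_pos: [0.6355, -0.0463, 0.1154]
tool_rot: [-0.002, -0.006, 1.0, 0.0]
contact_force: [-8.5, 0.3, 10.9]
gripper_width: 0.415
grasp_force: 42.2
t: 33.25
eef_pos: [0.6356, -0.0462, 0.1154]
tool_rot: [-0.005, -0.006, 1.0, 0.001]
contact_force: [-18.2, 2.5, 19.4]
gripper_width: 0.41
grasp_force: 43.4
```

```bash
python3 -m crank '[{"delta_rot":[0,0,0],"xyz":[0.004,0,-0.001],"fingers":0.5},{"delta_rot":[0,0,0],"xyz":[0.005,0,-0.001],"fingers":0},{"delta_rot":[0,0,0],"xyz":[0.005,0,-0.001],"fingers":-0.3},{"delta_rot":[0,0,0],"xyz":[0.005,0,-0.001],"fingers":-0.3},{"delta_rot":[0,0,0],"xyz":[0.005,0,-0.05],"fingers":-0.3},{"delta_rot":[0,0,0],"xyz":[0.005,0,-0.09],"fingers":-0.3},{"delta_rot":[0,0,0],"xyz":[0.05,0.04,-0.09],"fingers":-0.3},{"delta_rot":[0,0,0],"xyz":[0.162,0.136,-0.09],"fingers":-0.3},{"delta_rot":[0,0,0],"xyz":[0.162,0.136,-0.09],"fingers":-0.3},{"delta_rot":[0,0,0],"xyz":[0.162,0.136,-0.09],"fingers":-0.3}]'
python3 -m crank '[{"delta_rot":[0,0,0],"xyz":[0.02,0.02,0],"fingers":-0.3},{"delta_rot":[0,0,0],"xyz":[0.02,0.02,0],"fingers":-0.3}]'
python3 - <<'E'
from look import *
L('chan',seat,.636,-.046,0)
L('mand',mand,.469,.091,0)
L('C',seat,.597,-.266,.41)
L('mat',lambda cs,x,y,a:fitbox(cs,(x,y,a),(-.025,-.018,.103),(.025,.018,.147),dark),.563,.265,0)
go((.475,.091,.1065,90.6))
E
```

```text
t: 34.25
eef_pos: [0.4814, 0.0842, 0.2047]
tool_rot: [0.0, -0.006, 1.0, 0.0]
contact_force: [0.4, 1.2, 0.8]
gripper_width: 0.652
grasp_force: 0.0
t: 34.45
eef_pos: [0.4598, 0.1061, 0.2046]
tool_rot: [-0.001, -0.009, 1.0, 0.001]
contact_force: [0.1, -0.2, 0.7]
gripper_width: 0.652
grasp_force: 0.0
chan both [ 0.6359 -0.0474] yaw -1.6 err 227.6
chan T [ 0.635  -0.0482] yaw -1.5 err 63.6
chan S [ 0.6354 -0.046 ] yaw -5.5 err 163.6
mand both [0.4684 0.091 ] yaw -0.3 err 261.6
mand T [0.4443 0.0008] yaw 159.0 err 8.7
mand S [0.468  0.0925] yaw 5.8 err 39.4
C both [ 0.596 -0.267] yaw 27.8 err 154.0
C T [ 0.5963 -0.2685] yaw 33.2 err 67.1
C S [ 0.5971 -0.2649] yaw 22.4 err 78.9
mat both [0.5605 0.2631] yaw -1.4 err 158.7
mat T [0.5599 0.2625] yaw -4.7 err 101.7
mat S [0.5622 0.2654] yaw -1.8 err 55.1
t 34.55 at [0.4627 0.1033 0.205 ] psi 90.78103598674376 q [-0.63  0.17  0.32  2.07 -0.07  0.91  1.31]
  rot [0.02 0.06 0.18] xyz [-0.012  -0.0125  0.0985]
```

```bash
python3 -m crank '[{"delta_rot":[0,0,0],"xyz":[-0.012,-0.0125,0.03],"fingers":-0.3},{"delta_rot":[0,0,0],"xyz":[-0.012,-0.0125,0.06],"fingers":-0.2},{"delta_rot":[0,0,0],"xyz":[-0.012,-0.0125,0.09],"fingers":-0.1},{"delta_rot":[0,0,0],"xyz":[-0.012,-0.0125,0.098],"fingers":0},{"delta_rot":[0,0,0],"xyz":[-0.012,-0.0125,0.099],"fingers":0.2},{"delta_rot":[0,0,0],"xyz":[-0.012,-0.0125,0.099],"fingers":0.4},{"delta_rot":[0,0,0],"xyz":[-0.012,-0.0125,0.099],"fingers":1},{"delta_rot":[0,0,0],"xyz":[-0.012,-0.0125,0.099],"fingers":1},{"delta_rot":[0,0,0],"xyz":[-0.012,-0.0125,0.099],"fingers":1},{"delta_rot":[0,0,0],"xyz":[-0.012,-0.0125,0.099],"fingers":1}]' 90
python3 -m crank '[{"delta_rot":[0,0,0],"xyz":[0,0,-0.015],"fingers":1},{"delta_rot":[0,0,0],"xyz":[0,0,-0.03],"fingers":1},{"delta_rot":[0,0,0],"xyz":[-0.008,-0.07,-0.03],"fingers":1},{"delta_rot":[0,0,0],"xyz":[-0.008,-0.137,-0.03],"fingers":1},{"delta_rot":[0,0,0],"xyz":[-0.008,-0.137,-0.03],"fingers":1},{"delta_rot":[0,0,0],"xyz":[-0.008,-0.137,-0.03],"fingers":1},{"delta_rot":[0,0,0],"xyz":[-0.008,-0.137,-0.03],"fingers":1}]'
python3 -c "
from h import *
go((.485,-.0480,.1145,90.6))"
```

```text
t: 35.55
eef_pos: [0.4757, 0.0906, 0.1071]
tool_rot: [0.001, -0.006, 1.0, 0.0]
contact_force: [-0.9, -2.5, 6.9]
gripper_width: 0.213
grasp_force: 88.7
t: 36.25
eef_pos: [0.4842, -0.047, 0.136]
tool_rot: [0.0, -0.005, 1.0, 0.0]
contact_force: [-0.4, 0.2, -1.3]
gripper_width: 0.209
grasp_force: 88.3
t 36.25 at [ 0.4842 -0.047   0.136 ] psi 90.57463386545402 q [-0.34  0.3   0.36  2.11 -0.16  0.75  1.71]
  rot [ 0.02  0.04 -0.03] xyz [-0.0007 -0.0011  0.0215]
```

```bash
python3 -m crank '[{"delta_rot":[0,0,0],"xyz":[0,-0.001,0.015],"fingers":1},{"delta_rot":[0,0,0],"xyz":[0,-0.001,0.0215],"fingers":1},{"delta_rot":[0,0,0],"xyz":[0,-0.001,0.0215],"fingers":1},{"delta_rot":[0,0,0],"xyz":[-0.01,-0.001,0.0215],"fingers":1},{"delta_rot":[0,0,0],"xyz":[-0.02,-0.001,0.0215],"fingers":1},{"delta_rot":[0,0,0],"xyz":[-0.03,-0.001,0.0215],"fingers":1},{"delta_rot":[0,0,0],"xyz":[-0.033,-0.001,0.0215],"fingers":1},{"delta_rot":[0,0,0],"xyz":[-0.033,-0.001,0.0215],"fingers":1}]'
python3 -m crank '[{"delta_rot":[0,0,0],"xyz":[-0.004,0,0],"fingers":1},{"delta_rot":[0,0,0],"xyz":[-0.008,0,0],"fingers":1},{"delta_rot":[0,0,0],"xyz":[-0.012,0,0],"fingers":1},{"delta_rot":[0,0,0],"xyz":[-0.012,0,0],"fingers":1}]'
```

```text
t: 37.05
eef_pos: [0.518, -0.047, 0.1142]
tool_rot: [0.0, -0.006, 1.0, -0.0]
contact_force: [-0.1, -0.1, -1.5]
gripper_width: 0.21
grasp_force: 88.3
t: 37.45
eef_pos: [0.5258, -0.047, 0.1131]
tool_rot: [-0.004, -0.006, 1.0, 0.0]
contact_force: [-8.2, -0.5, 2.6]
gripper_width: 0.217
grasp_force: 88.7
```

```bash
python3 -m crank '[{"delta_rot":[0,0,0],"xyz":[-0.007,0,0],"fingers":1},{"delta_rot":[0,0,0],"xyz":[-0.014,0,0],"fingers":1},{"delta_rot":[0,0,0],"xyz":[-0.021,0,0],"fingers":1},{"delta_rot":[0,0,0],"xyz":[-0.028,0,0],"fingers":1},{"delta_rot":[0,0,0],"xyz":[-0.034,0,0],"fingers":1},{"delta_rot":[0,0,0],"xyz":[-0.04,0,0],"fingers":1},{"delta_rot":[0,0,0],"xyz":[-0.046,0,0],"fingers":1},{"delta_rot":[0,0,0],"xyz":[-0.05,0,0],"fingers":1},{"delta_rot":[0,0,0],"xyz":[-0.05,0,0],"fingers":1},{"delta_rot":[0,0,0],"xyz":[-0.05,0,0],"fingers":1}]'
python3 - <<'E'
from h import *
S=cam('side');print([(np.round(r['pixel']),round(r['score'],2)) for r in search_frame('side','staple1_c')])
def copper(S,save=None):
    im=S['img'][200:280,300:400];h=cv2.cvtColor(im,cv2.COLOR_RGB2HSV);m=cv2.inRange(h,(3,130,120),(14,255,255))
    n,l,st,ce=cv2.connectedComponentsWithStats(m);print([(st[i,4],ce[i]+[300,200]) for i in range(1,n) if st[i,4]>15])
copper(S)
E
```

```text
t: 38.45
eef_pos: [0.5791, -0.0462, 0.114]
tool_rot: [-0.0, -0.006, 1.0, -0.0]
contact_force: [-0.1, 0.8, -1.6]
gripper_width: 0.209
grasp_force: 88.3
[(array([344., 230.]), 0.69), (array([355., 230.]), 0.64)]
[(np.int32(2666), array([374.9696, 236.545 ])), (np.int32(16), array([311.4375, 209.6875])), (np.int32(93), array([349.4839, 231.2366]))]
```

```bash
python3 -m crank '[{"delta_rot":[0,0,0],"xyz":[0.04,0,0],"fingers":1},{"delta_rot":[0,0,0],"xyz":[0.08,0,0],"fingers":1},{"delta_rot":[0,0,0],"xyz":[0.1,0,0],"fingers":1},{"delta_rot":[0,0,0],"xyz":[0.103,0,-0.01],"fingers":1},{"delta_rot":[0,0,0],"xyz":[0.103,0.05,-0.02],"fingers":1},{"delta_rot":[0,0,0],"xyz":[0.103,0.1,-0.02],"fingers":1},{"delta_rot":[0,0,0],"xyz":[0.103,0.138,-0.02],"fingers":1},{"delta_rot":[0,0,0],"xyz":[0.103,0.138,0],"fingers":1},{"delta_rot":[0,0,0],"xyz":[0.103,0.138,0.006],"fingers":1},{"delta_rot":[0,0,0],"xyz":[0.103,0.138,0.008],"fingers":1}]'
python3 -m crank '[{"delta_rot":[0,0,0],"xyz":[0,0,0],"fingers":1},{"delta_rot":[0,0,0],"xyz":[0,0,0],"fingers":0.3},{"delta_rot":[0,0,0],"xyz":[0,0,-0.001],"fingers":-0.2},{"delta_rot":[0,0,0],"xyz":[0,0,-0.002],"fingers":-0.2},{"delta_rot":[0,0,0],"xyz":[0,0,-0.04],"fingers":-0.2},{"delta_rot":[0,0,0],"xyz":[0,0,-0.09],"fingers":-0.3},{"delta_rot":[0,0,0],"xyz":[-0.05,-0.04,-0.09],"fingers":-0.3},{"delta_rot":[0,0,0],"xyz":[-0.162,-0.138,-0.09],"fingers":-0.3},{"delta_rot":[0,0,0],"xyz":[-0.162,-0.138,-0.09],"fingers":-0.3},{"delta_rot":[0,0,0],"xyz":[-0.162,-0.138,-0.09],"fingers":-0.3}]' 40
python3 -m crank '[{"delta_rot":[0,0,0],"xyz":[-0.008,-0.008,0],"fingers":-0.3},{"delta_rot":[0,0,0],"xyz":[-0.008,-0.008,0],"fingers":-0.3}]'
python3 - <<'E'
from look import *
go((.637,-.0461,.1145,90.7))
L('mand',mand,.468,.091,0)
E
```

```text
t: 39.55
eef_pos: [0.4748, 0.0916, 0.107]
tool_rot: [-0.0, -0.006, 1.0, 0.001]
contact_force: [-11.2, 4.1, 28.3]
gripper_width: 0.214
grasp_force: 92.7
t: 40.55
eef_pos: [0.6298, -0.0387, 0.1966]
tool_rot: [0.0, -0.006, 1.0, 0.0]
contact_force: [0.7, 0.6, -0.1]
gripper_width: 0.647
grasp_force: 0.0
t: 40.75
eef_pos: [0.6372, -0.0478, 0.1957]
tool_rot: [-0.0, -0.004, 1.0, -0.001]
contact_force: [-0.2, -0.2, -0.5]
gripper_width: 0.653
grasp_force: 0.0
t 40.85 at [ 0.6356 -0.0444  0.1956] psi 90.70837816791092 q [-0.32  0.47  0.39  1.71 -0.21  1.01  1.74]
  rot [ 0.04 -0.09  0.01] xyz [-0.0015 -0.0018  0.0811]
mand both [0.4689 0.0895] yaw 1.1 err 82.7
mand T [0.4695 0.0882] yaw 5.1 err 38.2
mand S [0.4678 0.0914] yaw 4.8 err 39.0
```

```bash
python3 -m crank '[{"delta_rot":[0,0,0],"xyz":[-0.0015,-0.002,0.03],"fingers":-0.3},{"delta_rot":[0,0,0],"xyz":[-0.0015,-0.002,0.065],"fingers":-0.3},{"delta_rot":[0,0,0],"xyz":[-0.0015,-0.002,0.081],"fingers":-0.3},{"delta_rot":[0,0,0],"xyz":[-0.0015,-0.002,0.081],"fingers":-0.3},{"delta_rot":[0,0,0],"xyz":[-0.0015,-0.002,0.081],"fingers":0.5},{"delta_rot":[0,0,0],"xyz":[-0.0015,-0.002,0.081],"fingers":0.5},{"delta_rot":[0,0,0],"xyz":[-0.0015,-0.002,0.081],"fingers":0.5},{"delta_rot":[0,0,0],"xyz":[-0.0015,-0.002,0.081],"fingers":0.5},{"delta_rot":[0,0,0],"xyz":[0.004,-0.002,0.04],"fingers":0.5},{"delta_rot":[0,0,0],"xyz":[0.01,-0.002,-0.004],"fingers":0.5}]' 40
python3 -c "
from h import *
go((.5045,.266,.2,90),(.5045,.266,.119,90))"
```

```text
t: 41.85
eef_pos: [0.6255, -0.0471, 0.2001]
tool_rot: [-0.001, -0.006, 1.0, -0.0]
contact_force: [1.4, 0.1, -0.7]
gripper_width: 0.415
grasp_force: 41.3
t 41.85 at [ 0.6255 -0.0471  0.2001] psi 90.70235742827315 q [-0.32  0.45  0.4   1.73 -0.2   1.01  1.74]
  rot [-0.03 -0.16  0.7 ] xyz [0.1172 0.3146 0.0002]
  rot [-0.03 -0.16  0.7 ] xyz [0.1169 0.3146 0.0812]
```

```bash
python3 -m crank '[{"delta_rot":[0,0,0.7],"xyz":[0.124,0.3146,0],"fingers":0.5},{"delta_rot":[0,0,0.7],"xyz":[0.124,0.3146,0],"fingers":0.5},{"delta_rot":[0,0,0.7],"xyz":[0.124,0.3146,0],"fingers":0.5},{"delta_rot":[0,0,0.7],"xyz":[0.124,0.3146,0],"fingers":0.5},{"delta_rot":[0,0,0.7],"xyz":[0.124,0.3146,0],"fingers":0.5},{"delta_rot":[0,0,0.7],"xyz":[0.124,0.3146,0],"fingers":0.5},{"delta_rot":[0,0,0.7],"xyz":[0.124,0.3146,0],"fingers":0.5},{"delta_rot":[0,0,0.7],"xyz":[0.124,0.3146,0],"fingers":0.5},{"delta_rot":[0,0,0.7],"xyz":[0.124,0.3146,0],"fingers":0.5},{"delta_rot":[0,0,0.7],"xyz":[0.124,0.3146,0],"fingers":0.5}]'
python3 -c "
from h import *
go((.497,.266,.121,90))"
```

```text
t: 42.85
eef_pos: [0.4994, 0.2645, 0.2004]
tool_rot: [0.0, 0.001, 1.0, -0.0]
contact_force: [-0.1, 0.3, -0.9]
gripper_width: 0.411
grasp_force: 41.4
t 42.85 at [0.4994 0.2645 0.2004] psi 89.89095427604782 q [-0.85  0.34  0.32  1.87 -0.13  0.95  1.09]
  rot [-0.02  0.04 -0.11] xyz [0.0025 0.0016 0.0794]
```

```bash
python3 -m crank '[{"delta_rot":[0,0,0],"xyz":[0.002,0.001,0.04],"fingers":0.5},{"delta_rot":[0,0,0],"xyz":[0.002,0.001,0.07],"fingers":0.5},{"delta_rot":[0,0,0],"xyz":[0.002,0.001,0.078],"fingers":0.5},{"delta_rot":[0,0,0],"xyz":[0.002,0.001,0.081],"fingers":0.5},{"delta_rot":[0,0,0],"xyz":[0.002,0.001,0.082],"fingers":0.5},{"delta_rot":[0,0,0],"xyz":[0.002,0.001,0.082],"fingers":0.5}]'
python3 -m crank '[{"delta_rot":[0,0,0],"xyz":[0,0,0.001],"fingers":0.1},{"delta_rot":[0,0,0],"xyz":[0,0,0],"fingers":-0.3},{"delta_rot":[0,0,0],"xyz":[0,0,-0.001],"fingers":-0.3},{"delta_rot":[0,0,0],"xyz":[0,0,-0.04],"fingers":-0.3},{"delta_rot":[0,0,0],"xyz":[0,0,-0.09],"fingers":-0.3},{"delta_rot":[0,0,0],"xyz":[0,0,-0.12],"fingers":-0.3}]'
python3 - <<'E'
from look import *
L('C',seat,.597,-.266,.41)
L('mand',mand,.468,.091,0)
L('m1',lambda cs,x,y,a:fitbox(cs,(x,y,a),(-.025,-.018,.103),(.025,.018,.147),dark,14),.563,.265,0)
go((.596,-.2668,.23,116))
E
```

```text
t: 43.45
eef_pos: [0.4978, 0.2655, 0.1196]
tool_rot: [0.0, 0.001, 1.0, 0.0]
contact_force: [-1.1, -1.3, 3.0]
gripper_width: 0.413
grasp_force: 42.2
t: 44.05
eef_pos: [0.4979, 0.2672, 0.2417]
tool_rot: [0.002, 0.0, 1.0, 0.001]
contact_force: [1.3, 0.3, 0.4]
gripper_width: 0.645
grasp_force: 0.0
C both [ 0.596  -0.2671] yaw 27.9 err 153.8
C T [ 0.5959 -0.2685] yaw 33.2 err 67.0
C S [ 0.5971 -0.2649] yaw 22.4 err 78.6
mand both [0.469  0.0899] yaw 2.4 err 84.4
mand T [0.4693 0.0885] yaw 4.7 err 41.2
mand S [0.4682 0.0914] yaw 4.5 err 39.2
m1 both [0.5586 0.2631] yaw -0.7 err 136.4
m1 T [0.5572 0.2631] yaw 0.6 err 74.2
m1 S [0.5622 0.2654] yaw -1.9 err 55.1
t 44.15 at [0.4994 0.2682 0.2433] psi 89.98042586176679 q [-0.87  0.29  0.33  1.83 -0.11  1.03  1.07]
  rot [  0.22   0.49 -26.02] xyz [-0.0967 -0.535   0.011 ]
```

```bash
python3 -m crank '[{"delta_rot":[0,0,-27],"xyz":[-0.0967,-0.535,0],"fingers":-0.3},{"delta_rot":[0,0,-27],"xyz":[-0.0967,-0.535,0],"fingers":-0.3},{"delta_rot":[0,0,-27],"xyz":[-0.0967,-0.535,0],"fingers":-0.3},{"delta_rot":[0,0,-27],"xyz":[-0.0967,-0.535,0],"fingers":-0.3},{"delta_rot":[0,0,-27],"xyz":[-0.0967,-0.535,0],"fingers":-0.3},{"delta_rot":[0,0,-27],"xyz":[-0.0967,-0.535,0],"fingers":-0.3},{"delta_rot":[0,0,-27],"xyz":[-0.0967,-0.535,0],"fingers":-0.3},{"delta_rot":[0,0,-27],"xyz":[-0.0967,-0.535,0],"fingers":-0.3},{"delta_rot":[0,0,-27],"xyz":[-0.0967,-0.535,0],"fingers":-0.3},{"delta_rot":[0,0,-27],"xyz":[-0.0967,-0.535,0],"fingers":-0.3}]'
python3 -c "
from h import *
go((.596,-.267,.2,117))"
```

```text
t: 45.15
eef_pos: [0.5841, -0.219, 0.2374]
tool_rot: [-0.0, -0.234, 0.972, 0.0]
contact_force: [0.4, 0.7, -0.5]
gripper_width: 0.651
grasp_force: 0.0
t 45.15 at [ 0.5841 -0.219   0.2374] psi 117.02162572157232 q [-0.08  0.41  0.46  1.7  -0.2   1.08  2.48]
  rot [ 0.03 -0.03  0.02] xyz [ 0.0112 -0.0482  0.0374]
```

```bash
python3 -m crank '[{"delta_rot":[0,0,0],"xyz":[0.011,-0.045,0.02],"fingers":-0.3},{"delta_rot":[0,0,0],"xyz":[0.011,-0.045,0.037],"fingers":-0.3},{"delta_rot":[0,0,0],"xyz":[0.011,-0.045,0.037],"fingers":-0.3},{"delta_rot":[0,0,0],"xyz":[0.011,-0.045,0.037],"fingers":-0.3}]'
python3 -c "
from h import *
go((.596,-.267,.1145,117))"
```

```text
t: 45.55
eef_pos: [0.5947, -0.2611, 0.2005]
tool_rot: [-0.001, -0.234, 0.972, 0.001]
contact_force: [0.5, 1.1, 0.2]
gripper_width: 0.652
grasp_force: 0.0
t 45.55 at [ 0.5947 -0.2611  0.2005] psi 117.059375129513 q [-0.    0.49  0.45  1.67 -0.24  1.03  2.57]
  rot [ 0.1  -0.05  0.06] xyz [ 0.0015 -0.006   0.086 ]
```

```bash
python3 -m crank '[{"delta_rot":[0,0,0],"xyz":[0.0015,-0.006,0.03],"fingers":-0.3},{"delta_rot":[0,0,0],"xyz":[0.0015,-0.006,0.065],"fingers":-0.3},{"delta_rot":[0,0,0],"xyz":[0.0015,-0.006,0.086],"fingers":-0.3},{"delta_rot":[0,0,0],"xyz":[0.0015,-0.006,0.086],"fingers":-0.3},{"delta_rot":[0,0,0],"xyz":[0.0015,-0.006,0.086],"fingers":0.5},{"delta_rot":[0,0,0],"xyz":[0.0015,-0.006,0.086],"fingers":0.5},{"delta_rot":[0,0,0],"xyz":[0.0015,-0.006,0.086],"fingers":0.5},{"delta_rot":[0,0,0],"xyz":[0.0015,-0.006,0.086],"fingers":0.5},{"delta_rot":[0,0,0],"xyz":[0.0015,-0.006,0.06],"fingers":0.5},{"delta_rot":[0,0,0],"xyz":[0.0015,-0.006,0.01],"fingers":0.5}]' 40
python3 -c "
from h import *
go((.600,-.0463,.195,90.66))"
```

```text
t: 46.55
eef_pos: [0.5938, -0.2668, 0.1886]
tool_rot: [-0.003, -0.234, 0.972, 0.002]
contact_force: [0.9, 0.0, -1.4]
gripper_width: 0.418
grasp_force: 39.6
t 46.55 at [ 0.5938 -0.2668  0.1886] psi 117.02203200078175 q [ 0.01  0.51  0.45  1.68 -0.25  1.02  2.58]
  rot [ 0.23 -0.38 26.36] xyz [-0.1057  0.1937 -0.0059]
```

```bash
python3 -m crank '[{"delta_rot":[0,0,26.4],"xyz":[-0.1057,0.1937,-0.006],"fingers":0.5},{"delta_rot":[0,0,26.4],"xyz":[-0.1057,0.1937,-0.006],"fingers":0.5},{"delta_rot":[0,0,26.4],"xyz":[-0.1057,0.1937,-0.006],"fingers":0.5},{"delta_rot":[0,0,26.4],"xyz":[-0.1057,0.1937,-0.006],"fingers":0.5},{"delta_rot":[0,0,26.4],"xyz":[-0.1057,0.1937,-0.006],"fingers":0.5},{"delta_rot":[0,0,26.4],"xyz":[-0.1057,0.1937,-0.006],"fingers":0.5},{"delta_rot":[0,0,26.4],"xyz":[-0.1057,0.1937,-0.006],"fingers":0.5},{"delta_rot":[0,0,26.4],"xyz":[-0.1057,0.1937,-0.006],"fingers":0.5},{"delta_rot":[0,0,26.4],"xyz":[-0.1057,0.1937,0.014],"fingers":0.5},{"delta_rot":[0,0,26.4],"xyz":[-0.1057,0.1937,0.014],"fingers":0.5}]'
python3 - <<'E'
from h import *
S=cam('side')
go((.600,-.0463,.1155,90.66))
cv2.imwrite('pics/c7.png',crop(S,295,220,100,75,640,480))
E
```

```text
t: 47.55
eef_pos: [0.6008, -0.0494, 0.1753]
tool_rot: [-0.002, -0.004, 1.0, -0.0]
contact_force: [-0.2, -0.3, -2.1]
gripper_width: 0.415
grasp_force: 39.6
t 47.6 at [ 0.6014 -0.0493  0.1763] psi 90.45300660141262 q [-0.42  0.46  0.53  1.81 -0.28  0.95  1.81]
  rot [-0.03 -0.15 -0.21] xyz [0.0012 0.0031 0.0608]
```

View pics/c7.png

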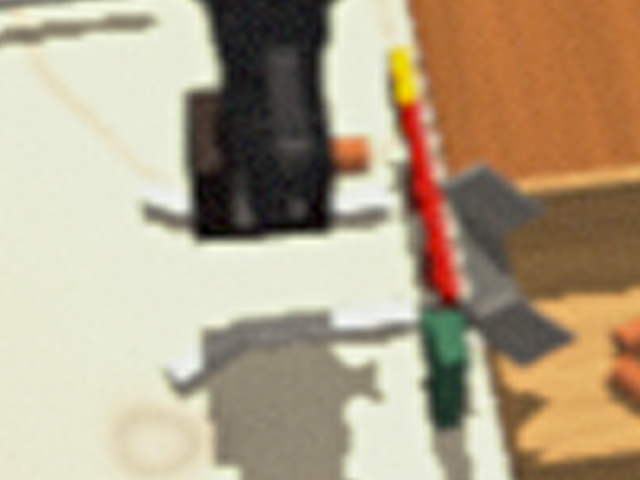

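Seat 3 is gripped straight above the channel, staple (350,155 in the crop) toward the flag; two staples in the tray at right.

```bash
python3 -m crank '[{"delta_rot":[0,0,0],"xyz":[0,0.003,0.02],"fingers":0.5},{"delta_rot":[0,0,0],"xyz":[0,0.003,0.04],"fingers":0.5},{"delta_rot":[0,0,0],"xyz":[0,0.003,0.055],"fingers":0.5},{"delta_rot":[0,0,0],"xyz":[0,0.003,0.06],"fingers":0.5},{"delta_rot":[0,0,0],"xyz":[0,0.003,0.06],"fingers":0.5}]'
python3 -m crank '[{"delta_rot":[0,0,0],"xyz":[-0.01,-0.001,0.001],"fingers":0.5},{"delta_rot":[0,0,0],"xyz":[-0.02,-0.001,0.001],"fingers":0.5},{"delta_rot":[0,0,0],"xyz":[-0.025,-0.001,0.001],"fingers":0.5},{"delta_rot":[0,0,0],"xyz":[-0.025,-0.001,0.001],"fingers":0.5}]'
python3 -c "
from h import *
go((.639,-.0461,.1155,90.66));print(telemetry.get_obs()['contact_force'],telemetry.get_obs()['torque'])"
```

```text
t: 48.1
eef_pos: [0.6025, -0.0455, 0.1177]
tool_rot: [-0.0, -0.005, 1.0, -0.0]
contact_force: [-0.2, -0.5, -1.6]
gripper_width: 0.417
grasp_force: 39.7
t: 48.5
eef_pos: [0.6292, -0.0458, 0.1172]
tool_rot: [0.001, -0.005, 1.0, -0.0]
contact_force: [-1.2, -0.8, 5.6]
gripper_width: 0.414
grasp_force: 40.4
t 48.5 at [ 0.6292 -0.0458  0.1172] psi 90.59899683911947 q [-0.38  0.57  0.49  1.79 -0.34  0.86  1.85]
  rot [-0.02  0.12 -0.06] xyz [-0.0098 -0.0004  0.0017]
[-1.1929 -0.8235  5.6042] [-0.0164  0.2052 -0.065 ]
```

```bash
python3 -m crank '[{"delta_rot":[0,0,0],"xyz":[-0.004,0,0],"fingers":0.5},{"delta_rot":[0,0,0],"xyz":[-0.008,0,0],"fingers":0.5},{"delta_rot":[0,0,0],"xyz":[-0.011,0,0],"fingers":0.5},{"delta_rot":[0,0,0],"xyz":[-0.011,0,0],"fingers":0.5}]'
python3 -m crank '[{"delta_rot":[0,0,0],"xyz":[-0.002,0,0],"fingers":0.5},{"delta_rot":[0,0,0],"xyz":[-0.002,0,0],"fingers":0.5}]'
```

```text
t: 48.9
eef_pos: [0.6358, -0.0463, 0.1172]
tool_rot: [-0.003, -0.005, 1.0, 0.0]
contact_force: [-15.3, 0.2, 18.0]
gripper_width: 0.414
grasp_force: 38.1
t: 49.1
eef_pos: [0.6359, -0.0463, 0.1172]
tool_rot: [-0.005, -0.005, 1.0, 0.001]
contact_force: [-21.9, 1.0, 24.1]
gripper_width: 0.42
grasp_force: 38.8
```

```bash
python3 -m crank '[{"delta_rot":[0,0,0],"xyz":[0.004,0,-0.001],"fingers":0.5},{"delta_rot":[0,0,0],"xyz":[0.005,0,-0.001],"fingers":0},{"delta_rot":[0,0,0],"xyz":[0.005,0,-0.001],"fingers":-0.3},{"delta_rot":[0,0,0],"xyz":[0.005,0,-0.001],"fingers":-0.3},{"delta_rot":[0,0,0],"xyz":[0.005,0,-0.05],"fingers":-0.3},{"delta_rot":[0,0,0],"xyz":[0.005,0,-0.09],"fingers":-0.3},{"delta_rot":[0,0,0],"xyz":[0.05,0.04,-0.09],"fingers":-0.3},{"delta_rot":[0,0,0],"xyz":[0.162,0.136,-0.09],"fingers":-0.3},{"delta_rot":[0,0,0],"xyz":[0.162,0.136,-0.09],"fingers":-0.3},{"delta_rot":[0,0,0],"xyz":[0.162,0.136,-0.09],"fingers":-0.3}]'
python3 -m crank '[{"delta_rot":[0,0,0],"xyz":[0.01,0.01,0],"fingers":-0.3},{"delta_rot":[0,0,0],"xyz":[0.01,0.01,0],"fingers":-0.3}]'
python3 - <<'E'
from look import *
L('chan',seat,.636,-.046,0)
L('mand',mand,.469,.091,0)
L('m1',lambda cs,x,y,a:fitbox(cs,(x,y,a),(-.025,-.018,.103),(.025,.018,.147),dark,14),.563,.265,0)
L('m2',lambda cs,x,y,a:fitbox(cs,(x,y,a),(-.025,-.018,.103),(.025,.018,.147),dark,14),.5,.265,0)
go((.475,.0912,.1065,90.6))
E
```

```text
t: 50.1
eef_pos: [0.4819, 0.0853, 0.2062]
tool_rot: [0.0, -0.005, 1.0, 0.0]
contact_force: [-0.1, 0.5, 0.8]
gripper_width: 0.649
grasp_force: 0.0
t: 50.3
eef_pos: [0.4715, 0.0963, 0.2063]
tool_rot: [-0.0, -0.008, 1.0, 0.001]
contact_force: [0.4, 0.0, -0.1]
gripper_width: 0.652
grasp_force: 0.0
chan both [ 0.6355 -0.0474] yaw -1.6 err 236.4
chan T [ 0.6359 -0.0474] yaw -1.5 err 61.6
chan S [ 0.6359 -0.0457] yaw -4.0 err 172.0
mand both [0.4675 0.091 ] yaw 5.6 err 267.6
mand T [ 0.483 -0.001] yaw 98.4 err 0.0
mand S [0.4677 0.0908] yaw 4.7 err 38.1
m1 both [0.5605 0.263 ] yaw -1.5 err 122.7
m1 T [0.5595 0.2616] yaw 1.1 err 64.9
m1 S [0.5622 0.2654] yaw -1.8 err 55.6
m2 both [0.4911 0.2633] yaw -2.4 err 203.1
m2 T [0.4919 0.2621] yaw -0.5 err 62.9
m2 S [0.4875 0.2686] yaw -14.9 err 107.0
t 50.4 at [0.4737 0.0939 0.2066] psi 90.62864648175407 q [-0.79  0.2   0.54  2.06 -0.13  0.91  1.4 ]
  rot [0.01 0.09 0.03] xyz [-0.0011 -0.0028  0.1001]
```

```bash
python3 -m crank '[{"delta_rot":[0,0,0],"xyz":[-0.001,-0.003,0.03],"fingers":-0.3},{"delta_rot":[0,0,0],"xyz":[-0.001,-0.003,0.06],"fingers":-0.2},{"delta_rot":[0,0,0],"xyz":[-0.001,-0.003,0.09],"fingers":-0.1},{"delta_rot":[0,0,0],"xyz":[-0.001,-0.003,0.0995],"fingers":0},{"delta_rot":[0,0,0],"xyz":[-0.001,-0.003,0.1005],"fingers":0.2},{"delta_rot":[0,0,0],"xyz":[-0.001,-0.003,0.1005],"fingers":0.4},{"delta_rot":[0,0,0],"xyz":[-0.001,-0.003,0.1005],"fingers":1},{"delta_rot":[0,0,0],"xyz":[-0.001,-0.003,0.1005],"fingers":1},{"delta_rot":[0,0,0],"xyz":[-0.001,-0.003,0.1005],"fingers":1},{"delta_rot":[0,0,0],"xyz":[-0.001,-0.003,0.1005],"fingers":1}]' 90
python3 -m crank '[{"delta_rot":[0,0,0],"xyz":[0,0,-0.015],"fingers":1},{"delta_rot":[0,0,0],"xyz":[0,0,-0.03],"fingers":1},{"delta_rot":[0,0,0],"xyz":[-0.008,-0.07,-0.03],"fingers":1},{"delta_rot":[0,0,0],"xyz":[-0.008,-0.137,-0.03],"fingers":1},{"delta_rot":[0,0,0],"xyz":[-0.008,-0.137,-0.03],"fingers":1},{"delta_rot":[0,0,0],"xyz":[-0.008,-0.137,-0.03],"fingers":1},{"delta_rot":[0,0,0],"xyz":[-0.008,-0.137,-0.03],"fingers":1}]'
python3 -c "
from h import *
go((.485,-.0476,.1145,90.6))"
```

```text
t: 51.4
eef_pos: [0.4751, 0.0909, 0.107]
tool_rot: [0.001, -0.005, 1.0, 0.0]
contact_force: [-0.6, -2.1, 7.2]
gripper_width: 0.214
grasp_force: 88.7
t: 52.1
eef_pos: [0.4833, -0.0466, 0.136]
tool_rot: [0.0, -0.004, 1.0, 0.0]
contact_force: [0.1, 1.4, -1.3]
gripper_width: 0.211
grasp_force: 88.3
t 52.1 at [ 0.4833 -0.0466  0.136 ] psi 90.47306367094691 q [-0.49  0.32  0.55  2.12 -0.24  0.76  1.79]
  rot [ 0.03  0.04 -0.13] xyz [-0.0016 -0.0011  0.0215]
```

```bash
python3 -m crank '[{"delta_rot":[0,0,0],"xyz":[-0.001,-0.001,0.015],"fingers":1},{"delta_rot":[0,0,0],"xyz":[-0.001,-0.001,0.0215],"fingers":1},{"delta_rot":[0,0,0],"xyz":[-0.001,-0.001,0.0215],"fingers":1},{"delta_rot":[0,0,0],"xyz":[-0.01,-0.001,0.0215],"fingers":1},{"delta_rot":[0,0,0],"xyz":[-0.02,-0.001,0.0215],"fingers":1},{"delta_rot":[0,0,0],"xyz":[-0.03,-0.001,0.0215],"fingers":1},{"delta_rot":[0,0,0],"xyz":[-0.034,-0.001,0.0215],"fingers":1},{"delta_rot":[0,0,0],"xyz":[-0.034,-0.001,0.0215],"fingers":1}]'
python3 -m crank '[{"delta_rot":[0,0,0],"xyz":[-0.004,0,0],"fingers":1},{"delta_rot":[0,0,0],"xyz":[-0.008,0,0],"fingers":1},{"delta_rot":[0,0,0],"xyz":[-0.012,0,0],"fingers":1},{"delta_rot":[0,0,0],"xyz":[-0.012,0,0],"fingers":1}]'
```

```text
t: 52.9
eef_pos: [0.5183, -0.0467, 0.1142]
tool_rot: [0.0, -0.005, 1.0, -0.0]
contact_force: [-0.1, 0.5, -1.1]
gripper_width: 0.217
grasp_force: 88.3
t: 53.3
eef_pos: [0.5257, -0.0467, 0.1131]
tool_rot: [-0.004, -0.005, 1.0, 0.0]
contact_force: [-8.5, 0.4, 1.9]
gripper_width: 0.212
grasp_force: 88.7
```

```bash
python3 -m crank '[{"delta_rot":[0,0,0],"xyz":[-0.007,0,0],"fingers":1},{"delta_rot":[0,0,0],"xyz":[-0.014,0,0],"fingers":1},{"delta_rot":[0,0,0],"xyz":[-0.021,0,0],"fingers":1},{"delta_rot":[0,0,0],"xyz":[-0.028,0,0],"fingers":1},{"delta_rot":[0,0,0],"xyz":[-0.034,0,0],"fingers":1},{"delta_rot":[0,0,0],"xyz":[-0.04,0,0],"fingers":1},{"delta_rot":[0,0,0],"xyz":[-0.046,0,0],"fingers":1},{"delta_rot":[0,0,0],"xyz":[-0.05,0,0],"fingers":1},{"delta_rot":[0,0,0],"xyz":[-0.05,0,0],"fingers":1},{"delta_rot":[0,0,0],"xyz":[-0.05,0,0],"fingers":1}]'
python3 - <<'E'
from h import *
S=cam('side');print([(np.round(r['pixel']),round(r['score'],2)) for r in search_frame('side','staple1_c')])
cv2.imwrite('pics/c8.png',crop(S,330,225,100,75,640,480))
E
```

```text
t: 54.3
eef_pos: [0.5792, -0.046, 0.114]
tool_rot: [-0.0, -0.005, 1.0, -0.0]
contact_force: [0.9, -0.1, -2.1]
gripper_width: 0.211
grasp_force: 88.4
[(array([351., 232.]), 0.66)]
```

View pics/c8.png

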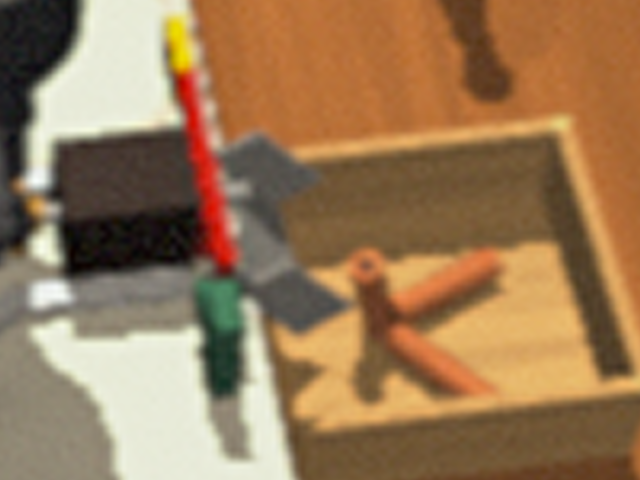

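```bash
python3 -m crank '[{"delta_rot":[0,0,0],"xyz":[0.04,0,0],"fingers":1},{"delta_rot":[0,0,0],"xyz":[0.08,0,0],"fingers":1},{"delta_rot":[0,0,0],"xyz":[0.1,0,0],"fingers":1},{"delta_rot":[0,0,0],"xyz":[0.103,0,-0.01],"fingers":1},{"delta_rot":[0,0,0],"xyz":[0.103,0.05,-0.02],"fingers":1},{"delta_rot":[0,0,0],"xyz":[0.103,0.1,-0.02],"fingers":1},{"delta_rot":[0,0,0],"xyz":[0.103,0.138,-0.02],"fingers":1},{"delta_rot":[0,0,0],"xyz":[0.103,0.138,0],"fingers":1},{"delta_rot":[0,0,0],"xyz":[0.103,0.138,0.005],"fingers":1},{"delta_rot":[0,0,0],"xyz":[0.103,0.138,0.007],"fingers":1}]'
python3 -m crank '[{"delta_rot":[0,0,0],"xyz":[0,0,0],"fingers":1},{"delta_rot":[0,0,0],"xyz":[0,0,0],"fingers":0.3},{"delta_rot":[0,0,0],"xyz":[0,0,-0.001],"fingers":-0.2},{"delta_rot":[0,0,0],"xyz":[0,0,-0.002],"fingers":-0.2},{"delta_rot":[0,0,0],"xyz":[0,0,-0.04],"fingers":-0.2},{"delta_rot":[0,0,0],"xyz":[0,0,-0.09],"fingers":-0.3},{"delta_rot":[0,0,0],"xyz":[-0.05,-0.04,-0.09],"fingers":-0.3},{"delta_rot":[0,0,0],"xyz":[-0.162,-0.138,-0.09],"fingers":-0.3},{"delta_rot":[0,0,0],"xyz":[-0.162,-0.138,-0.09],"fingers":-0.3},{"delta_rot":[0,0,0],"xyz":[-0.162,-0.138,-0.09],"fingers":-0.3}]' 40
python3 -m crank '[{"delta_rot":[0,0,0],"xyz":[-0.008,-0.008,0],"fingers":-0.3},{"delta_rot":[0,0,0],"xyz":[-0.008,-0.008,0],"fingers":-0.3}]'
python3 - <<'E'
from look import *
go((.637,-.0461,.1145,90.7))
L('mand',mand,.468,.091,0)
E
```

```text
t: 55.4
eef_pos: [0.4751, 0.0902, 0.1071]
tool_rot: [-0.0, -0.005, 1.0, -0.0]
contact_force: [-0.9, 0.6, 4.5]
gripper_width: 0.213
grasp_force: 89.4
t: 56.4
eef_pos: [0.63, -0.0381, 0.1977]
tool_rot: [0.001, -0.006, 1.0, 0.0]
contact_force: [0.9, -0.2, 0.5]
gripper_width: 0.649
grasp_force: 0.0
t: 56.6
eef_pos: [0.6374, -0.0476, 0.1971]
tool_rot: [0.0, -0.003, 1.0, -0.001]
contact_force: [0.0, 0.5, -0.7]
gripper_width: 0.648
grasp_force: 0.0
t 56.7 at [ 0.6358 -0.0442  0.1968] psi 90.61271544924877 q [-0.44  0.5   0.57  1.71 -0.31  1.02  1.82]
  rot [ 0.04 -0.07 -0.09] xyz [-0.0013 -0.002   0.0823]
mand both [0.4681 0.0909] yaw 4.7 err 242.7
mand T [0.4812 0.0842] yaw 44.1 err 182.5
mand S [0.4683 0.0911] yaw 4.4 err 39.7
```

```bash
python3 -m crank '[{"delta_rot":[0,0,0],"xyz":[-0.0013,-0.002,0.03],"fingers":-0.3},{"delta_rot":[0,0,0],"xyz":[-0.0013,-0.002,0.065],"fingers":-0.3},{"delta_rot":[0,0,0],"xyz":[-0.0013,-0.002,0.082],"fingers":-0.3},{"delta_rot":[0,0,0],"xyz":[-0.0013,-0.002,0.082],"fingers":-0.3},{"delta_rot":[0,0,0],"xyz":[-0.0013,-0.002,0.082],"fingers":0.5},{"delta_rot":[0,0,0],"xyz":[-0.0013,-0.002,0.082],"fingers":0.5},{"delta_rot":[0,0,0],"xyz":[-0.0013,-0.002,0.082],"fingers":0.5},{"delta_rot":[0,0,0],"xyz":[-0.0013,-0.002,0.082],"fingers":0.5},{"delta_rot":[0,0,0],"xyz":[0.004,-0.002,0.04],"fingers":0.5},{"delta_rot":[0,0,0],"xyz":[0.01,-0.002,-0.004],"fingers":0.5}]' 40
python3 -m crank '[{"delta_rot":[0,0,0.7],"xyz":[0.18,0.3146,0],"fingers":0.5},{"delta_rot":[0,0,0.7],"xyz":[0.18,0.3146,0],"fingers":0.5},{"delta_rot":[0,0,0.7],"xyz":[0.18,0.3146,0],"fingers":0.5},{"delta_rot":[0,0,0.7],"xyz":[0.18,0.3146,0],"fingers":0.5},{"delta_rot":[0,0,0.7],"xyz":[0.18,0.3146,0],"fingers":0.5},{"delta_rot":[0,0,0.7],"xyz":[0.18,0.3146,0],"fingers":0.5},{"delta_rot":[0,0,0.7],"xyz":[0.18,0.3146,0],"fingers":0.5},{"delta_rot":[0,0,0.7],"xyz":[0.18,0.3146,0],"fingers":0.5},{"delta_rot":[0,0,0.7],"xyz":[0.18,0.3146,0],"fingers":0.5},{"delta_rot":[0,0,0.7],"xyz":[0.18,0.3146,0],"fingers":0.5}]'
python3 -c "
from h import *
go((.440,.267,.121,90))
S=cam('side');p=proj(S,(.435,.267,.2))
p,f=fitbox([S],(.498,.265,0),(-.025,-.018,.103),(.025,.018,.147),dark,14);print(p,f)"
```

```text
t: 57.7
eef_pos: [0.6258, -0.0471, 0.2013]
tool_rot: [-0.001, -0.005, 1.0, -0.0]
contact_force: [0.2, 0.5, -0.5]
gripper_width: 0.414
grasp_force: 41.2
t: 58.7
eef_pos: [0.4442, 0.2645, 0.2015]
tool_rot: [0.0, 0.001, 1.0, -0.0]
contact_force: [-0.1, -0.5, -0.6]
gripper_width: 0.418
grasp_force: 41.4
t 58.7 at [0.4442 0.2645 0.2015] psi 89.83990686217955 q [-1.1   0.27  0.53  1.99 -0.17  0.92  1.08]
  rot [-0.01  0.05 -0.16] xyz [0.0042 0.0025 0.0804]
[ 0.4961  0.2655 -0.0029] 55.888888888888886
```

```bash
python3 -m crank '[{"delta_rot":[0,0,0],"xyz":[0.0045,0.001,0.04],"fingers":0.5},{"delta_rot":[0,0,0],"xyz":[0.0045,0.001,0.07],"fingers":0.5},{"delta_rot":[0,0,0],"xyz":[0.0045,0.001,0.078],"fingers":0.5},{"delta_rot":[0,0,0],"xyz":[0.0045,0.001,0.081],"fingers":0.5},{"delta_rot":[0,0,0],"xyz":[0.0045,0.001,0.083],"fingers":0.5},{"delta_rot":[0,0,0],"xyz":[0.0045,0.001,0.083],"fingers":0.5}]'
python3 -m crank '[{"delta_rot":[0,0,0],"xyz":[0,0,0.001],"fingers":0.1},{"delta_rot":[0,0,0],"xyz":[0,0,0],"fingers":-0.3},{"delta_rot":[0,0,0],"xyz":[0,0,-0.001],"fingers":-0.3},{"delta_rot":[0,0,0],"xyz":[0,0,-0.04],"fingers":-0.3},{"delta_rot":[0,0,0],"xyz":[0,0,-0.09],"fingers":-0.3},{"delta_rot":[0,0,0],"xyz":[0,0,-0.14],"fingers":-0.1}]'
python3 -c "
from h import *
go((.6645,.008,.25,.7),(.6645,.008,.116,.7))"
```

```text
t: 59.35
eef_pos: [0.4403, 0.266, 0.1199]
tool_rot: [0.001, 0.002, 1.0, 0.001]
contact_force: [0.7, 0.3, -1.3]
gripper_width: 0.412
grasp_force: 41.4
t: 59.95
eef_pos: [0.4386, 0.2662, 0.2597]
tool_rot: [-0.0, 0.001, 1.0, -0.001]
contact_force: [1.2, 1.2, 0.1]
gripper_width: 0.551
grasp_force: 0.0
t 59.95 at [0.4386 0.2662 0.2597] psi 89.87891877353121 q [-1.15  0.19  0.56  1.93 -0.12  1.05  1.03]
  rot [-0.07  0.03 89.18] xyz [-0.2265 -0.2577  0.0099]
  rot [-0.07  0.03 89.18] xyz [-0.2265 -0.2575  0.1439]
```

```bash
python3 -m crank '[{"delta_rot":[0,0,89.2],"xyz":[-0.2265,-0.257,0],"fingers":0.2},{"delta_rot":[0,0,89.2],"xyz":[-0.2265,-0.257,0],"fingers":0.2},{"delta_rot":[0,0,89.2],"xyz":[-0.2265,-0.257,0],"fingers":0.2},{"delta_rot":[0,0,89.2],"xyz":[-0.2265,-0.257,0],"fingers":0.2},{"delta_rot":[0,0,89.2],"xyz":[-0.2265,-0.257,0],"fingers":0.2},{"delta_rot":[0,0,89.2],"xyz":[-0.2265,-0.257,0],"fingers":0.2},{"delta_rot":[0,0,89.2],"xyz":[-0.2265,-0.257,0],"fingers":0.2},{"delta_rot":[0,0,89.2],"xyz":[-0.2265,-0.257,0],"fingers":0.2},{"delta_rot":[0,0,89.2],"xyz":[-0.2265,-0.257,0],"fingers":0.2},{"delta_rot":[0,0,89.2],"xyz":[-0.2265,-0.257,0],"fingers":0.2}]'
python3 -m crank '[{"delta_rot":[0,0,0],"xyz":[0,0,0],"fingers":0.2},{"delta_rot":[0,0,0],"xyz":[0,0,0],"fingers":0.2}]'
python3 -c "
from h import *
go((.6645,.009,.116,.7))"
```

```text
t: 60.95
eef_pos: [0.6651, 0.0088, 0.2581]
tool_rot: [0.0, 0.685, 0.729, -0.0]
contact_force: [0.1, 0.2, 0.0]
gripper_width: 0.4
grasp_force: 0.0
t: 61.15
eef_pos: [0.6649, 0.0095, 0.2581]
tool_rot: [0.0, 0.681, 0.733, -0.0]
contact_force: [-0.7, -0.0, 0.9]
gripper_width: 0.401
grasp_force: 0.0
t 61.15 at [0.6649 0.0095 0.2581] psi 4.21094768263438 q [-0.72  0.59  0.94  1.59 -0.5   1.21  0.39]
  rot [-0.01  0.02  3.51] xyz [-0.0005 -0.0004  0.1421]
```

```bash
python3 -m crank '[{"delta_rot":[0,0,3.5],"xyz":[-0.0005,0,0.04],"fingers":0.2},{"delta_rot":[0,0,3.5],"xyz":[-0.0005,0,0.08],"fingers":0.2},{"delta_rot":[0,0,3.5],"xyz":[-0.0005,0,0.12],"fingers":0.2},{"delta_rot":[0,0,3.5],"xyz":[-0.0005,0,0.141],"fingers":0.2},{"delta_rot":[0,0,3.5],"xyz":[-0.0005,0,0.141],"fingers":0.2},{"delta_rot":[0,0,3.5],"xyz":[-0.0005,0,0.141],"fingers":1},{"delta_rot":[0,0,3.5],"xyz":[-0.0005,0,0.141],"fingers":1},{"delta_rot":[0,0,3.5],"xyz":[-0.0005,0,0.141],"fingers":1},{"delta_rot":[0,0,3.5],"xyz":[-0.0005,0,0.141],"fingers":1}]' 25
```

```text
t: 62.05
eef_pos: [0.6636, 0.0085, 0.1184]
tool_rot: [-0.001, 0.704, 0.71, -0.0]
contact_force: [-7.1, 0.3, 1.6]
gripper_width: 0.091
grasp_force: 30.3
```

```bash
python3 -m crank '[{"delta_rot":[0,0,0],"xyz":[-0.0021,0,-0.0166],"fingers":1},{"delta_rot":[0,0,0],"xyz":[-0.0071,0,-0.0325],"fingers":1},{"delta_rot":[0,0,0],"xyz":[-0.0149,0,-0.0474],"fingers":1},{"delta_rot":[0,0,0],"xyz":[-0.025,0,-0.0607],"fingers":1},{"delta_rot":[0,0,0],"xyz":[-0.0373,0,-0.0721],"fingers":1},{"delta_rot":[0,0,0],"xyz":[-0.0515,0,-0.0811],"fingers":1},{"delta_rot":[0,0,0],"xyz":[-0.0669,0,-0.0875],"fingers":1},{"delta_rot":[0,0,0],"xyz":[-0.0833,0,-0.0912],"fingers":1},{"delta_rot":[0,0,0],"xyz":[-0.1,0,-0.092],"fingers":1},{"delta_rot":[0,0,0],"xyz":[-0.1166,0,-0.0898],"fingers":1}]'
python3 -m crank '[{"delta_rot":[0,0,0],"xyz":[-0.003,0,0.001],"fingers":1},{"delta_rot":[0,0,0],"xyz":[-0.005,0,0.001],"fingers":1},{"delta_rot":[0,0,0],"xyz":[-0.005,0,0.001],"fingers":1}]'
python3 -m crank '[{"delta_rot":[0,0,0],"xyz":[0.002,0,0],"fingers":1},{"delta_rot":[0,0,0],"xyz":[0.003,0,0],"fingers":0.2},{"delta_rot":[0,0,0],"xyz":[0.003,0,0],"fingers":0.2},{"delta_rot":[0,0,0],"xyz":[0.003,0,0],"fingers":0.2},{"delta_rot":[0,0,0],"xyz":[0.003,0,-0.04],"fingers":0.2},{"delta_rot":[0,0,0],"xyz":[0.003,0,-0.09],"fingers":0.2},{"delta_rot":[0,0,0],"xyz":[0.003,-0.05,-0.1],"fingers":0.2},{"delta_rot":[0,0,0],"xyz":[0.003,-0.1,-0.1],"fingers":0.2},{"delta_rot":[0,0,0],"xyz":[0.003,-0.13,-0.1],"fingers":0.2},{"delta_rot":[0,0,0],"xyz":[0.003,-0.13,-0.1],"fingers":0.2}]'
python3 - <<'E'
from h import *
T=cam('top');S=cam('side')
for z in(123.8,):
    X=sw(4,-65.6,z);print(proj(T,X),proj(S,X))
def yel(c,u,v):
    h=cv2.cvtColor(c['img'],cv2.COLOR_RGB2HSV);m=cv2.inRange(h,(22,150,90),(35,255,255));b=np.zeros_like(m);b[v-14:v+14,u-14:u+14]=1
    y,x=np.nonzero(m*b);return (x.mean(),y.mean(),len(x)) if len(x) else None
print(yel(T,333,172),yel(S,321,213))
cv2.imwrite('pics/c9.png',np.hstack([cv2.resize(cv2.cvtColor(T['img'],4),(400,300)),crop(S,280,180,260,195)]))
E
```

```text
t: 63.05
eef_pos: [0.6648, -0.1081, 0.2097]
tool_rot: [-0.001, 0.704, 0.71, 0.001]
contact_force: [-7.2, 3.3, 1.3]
gripper_width: 0.09
grasp_force: 25.9
t: 63.35
eef_pos: [0.6649, -0.1139, 0.2086]
tool_rot: [-0.0, 0.705, 0.71, 0.0]
contact_force: [-8.8, 1.1, 4.7]
gripper_width: 0.086
grasp_force: 26.6
t: 64.35
eef_pos: [0.5324, -0.1119, 0.3062]
tool_rot: [-0.001, 0.705, 0.709, 0.001]
contact_force: [0.2, -0.4, -0.1]
gripper_width: 0.4
grasp_force: 0.0
[334.9225 172.7239] [320.4163 217.106 ]
(np.float64(332.3888888888889), np.float64(172.05555555555554), 18) (np.float64(320.1929824561403), np.float64(212.859649122807), 57)
```

View pics/c9.png

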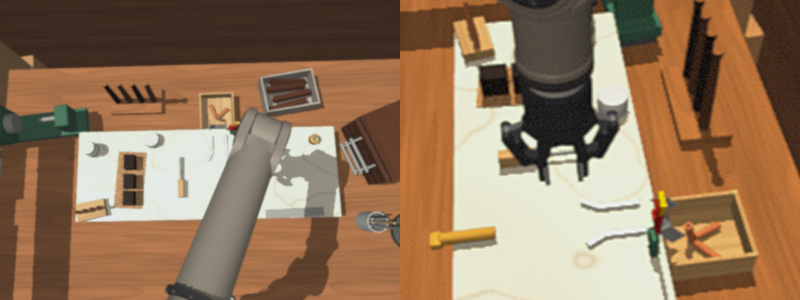

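Run:
```python
from look import *
cv2.imwrite('pics/c10.png',crop(T,200,245,130,97,800,600))
```

```text
(no output)
```

View pics/c10.png

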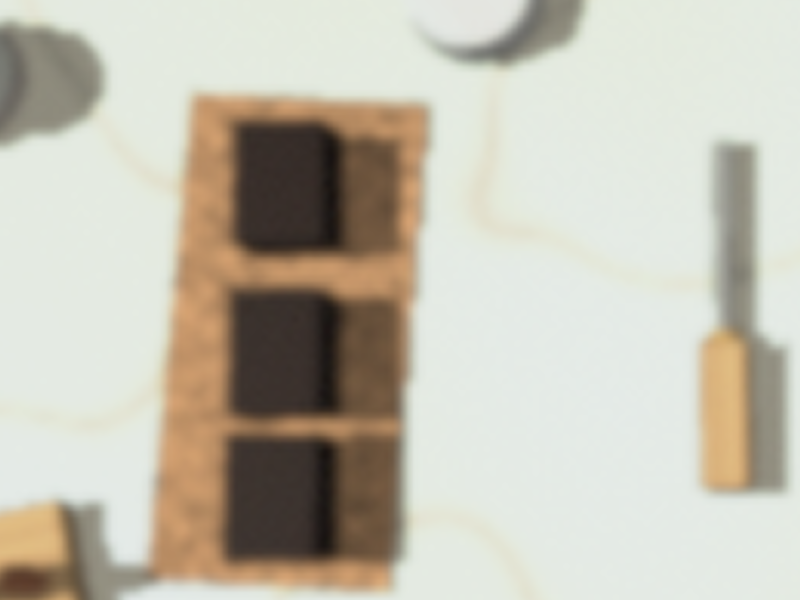

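```bash
python3 -c "
from station import job
print(job.hand_in())"
```

```text
the job is handed in; nothing more can be done
None
```

I handed the job in after about 65 s of robot time: all three seats were jammed and their staples are now in the tray, the flag is back up, the seats stand on the cork mat, and the mandrel lies on the marble away from the channel; the hand-in returned no verdict.

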